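Clamp the spare power module onto its heat sink

ROBOT

A 6-joint arm with a two-finger parallel gripper is mounted at the origin on the work surface. World frame = base frame: x ahead of the robot, y to its left, z up, the work surface at z = 0. Lengths are in mm, angles in degrees, forces in N, time in s.
With the tool pointing down it reaches from about 350 to 875 mm from the base axis. Payload 15.5 kg.
Tool frame: the origin (TCP) lies on the centre line of the jaws, within the pads' length; the fingertips stand 25 mm ahead of it and the grasp point (between the pads) lies 6 mm ahead of it; z points along the fingers, y is the direction in which the jaws open and shut (so a half turn about z gives the same grasp; the last joint's range is limited). The gripper opens to 85 mm and grips with 20 to 120 N. Pads are 22 mm wide; open, the fingers measure 114 mm over their backs; the gripper's body (76 mm by 85 mm) begins 54 mm behind the grasp point. The pads swing forward as they close: fully open they stand 13 mm farther back than shut.
Start: joints at [-79.842, 28.281, 77.091, -0, 74.628, -5.472], TCP at [168.394, -601.889, 235.877] pointing down, gripper open.
Joint ranges: [-166.48, 166.48], [-47.26, 123.95], [12.59, 153.08], [-70.14, 250.14], [6.76, 159.57], [-176.63, 176.63]. Speed limits (degrees/s): [108.29, 108.29, 147.25, 172.46, 172.46, 172.46].

INTERFACE

Orientations are given as a 3x3 rotation matrix whose columns are the frame's x, y, z axes.
In Python, from plant import r gives the robot as it stands. The module is installed in compiled form; this text tells all that it offers.
- The arm moves only by the tool move_arm, never from a script. Its argument "commands" is one flat list of numbers, 7 for each row, row after row: the turn, a rotation vector about the tool's x, y, z in units of 5 degrees (1.0 is 5 degrees), then the shift along the tool's x, y, z in m, then the closure, from -1 (fully open) to 1 (shut), so that 0 is half open. A call has 1 to 5 rows; each row shifts and turns the commanded pose from where the row before left it, along the tool's axes as they then stand; what a row does not reach is not made up. A row lasts 1/8 s, in which the tool goes at most 62.5 mm and 10.7 degrees, less where a joint would pass 70% of its speed; a pose out of reach is approached as far as the arm can. A call with a gripper value outside its range is refused whole. The fingers move at their own pace and stop on an object; the grip force is fixed at half the most. Time passes only in rows, so rows that do not move let the fingers close. It gives the time, the measured TCP pose, the force and the opening at its end, in the units of the state.
- r.sense(): the state, without advancing time (a new reading comes with each control period).
- r.read_camera(name): name is "scene" or "top" or "wrist"; returns a dict with "img" (400x640x3 uint8, red, green, blue), "camera_matrix" (3x3 intrinsics, pixels), "extrinsics" (4x4, takes a point from world to camera coordinates); the wrist camera has in their place "mount" (4x4, takes a point from camera to tool coordinates, whose origin is the TCP and whose axes are the flange's). Camera axes: x right, y up, looking along -z (the intrinsics and any distortion apply to the point x, -y, -z); pixel columns grow to the right and rows downward; lengths in mm; the calibration is good to about 2 mm. A picture is of the moment at which its call begins: read the wrist's pose just before it. There is no depth.
- r.hand_in(): hands the job in, once; it reports no verdict.
The state is a dict: "time_s": time; "joints": joint angles; "qvel": joint speeds; "tau": joint torques, N m; "position": TCP position; "eef_rot": TCP orientation; "contact_force": force on the tool from outside, world axes, zero at the start; "torque": the same for the moment, N m; "gripper_width": opening from 0.0 (shut) to 1.0 (fully open).
Only numpy, scipy, OpenCV 4.12 (cv2) and the standard library are available. Lean on these libraries where they do the work, as an engineer would, in place of code of your own. Each camera call takes 0.05 s, during which the arm holds its last target.

TASK

Take the blue power module out of the sloped parts bin and lay it, label up, squarely on the copper patch of the heat sink, its far end under the rubber foot of the yellow clamp strap. With the red lever standing up, turn the lever bolt clockwise until the strap is snug on the module, without crushing it, then fold the lever down flat and let go. Leave the red and yellow parts in their compartments, and do not disturb the circuit board or the screwdriver.

Things in the scene. Friction and masses are not known exactly. Their poses are not given: they have to be found in the camera images.
- module: blue power module, the part to pick: block 60 (x) x 20 (y) x 14 mm (z), white label on top, 35 to 70 g. Origin: centre of its underside, z out of its top. Starts in one of the three bin compartments (which one varies), lying on the 30 degree slope, its x pointing straight up the slope, its lower end resting on the front lip.
- relay: red relay block 60 x 30 x 18 mm in another compartment, lying the same way; leave it there. Origin: centre of its underside.
- coil: yellow choke block 60 x 26 x 20 mm in the third compartment, lying the same way; leave it there. Origin: centre of its underside.
- bin: fixed sloped parts bin. Origin: on the table under the middle of the tray; x level, towards its high side; z up. Tray floor 270 (y) x 120 mm (along the slope), rising 30 degrees towards x, its middle 82 mm above the table. Three compartments side by side along y, middles 89 mm apart, 84 mm clear width; walls 4 mm thick and 30 mm high, front lip 12 mm high (square to the floor)
- bar (a point): middle of the underside of the lamp bar over the bin, 238 mm above the table at bin x = -8 mm: 26 mm wide (bin x), 18 mm high, along bin y over all compartments, on end posts 12 mm wide at y = +-168 mm. It is in the way of a gripper coming straight down on the parts: come in leaning back towards the robot, square to the slope.
- clamp: fixed clamp. Origin: on the table under the middle of its grey base plate, 170 (x) x 80 x 10 mm; z up, x points from the heat sink to the bolt (roughly away from the robot). The bolt's upright axis stands at x = 30 mm, the strap reaches from it back over the heat sink; behind the bolt, at x = 58 mm, a guide pin of 10 mm diameter, top 88 mm above the table.
- seat (a point): middle of the heat sink's flat top, where the middle of the module's underside belongs; x along the clamp's x (the module's x lies along it, either way round), z up. Top 70 (x) x 50 mm; copper patch 60 x 21 mm. At clamp x = -42 mm; its height above the table varies from 31 to 34 mm.
- strap: yellow clamp strap, 22 mm wide and 10 mm thick, with a black rubber foot under its end. It rides down the bolt as the bolt is turned: 4 mm per radian, not turning with it. Origin coincides with the clamp's when the bolt is at 0, and sinks with the strap.
- foot (a point): middle of the underside of the strap's rubber foot, 12 (x) x 20 mm and 10 mm high; clamp x = -24 mm, so 18 mm towards the bolt from the seat; the strap's top is 20 mm above this point. 55 mm above the table with the bolt at 0; a gap of 6 to 10 mm is left over the module at the start.
- bolt (a joint): angle of the lever bolt (rad): 0 fully out, growing clockwise seen from above. Friction 0.12 N m while free; it holds where it is left. Once the foot meets the module the torque climbs by about 0.004 N m per newton of clamping: a twist of about 0.25 N m in all is snug, 0.4 N m crushes it. The head does not move up or down.
- bolt_head (a point): on the bolt's axis, 94 mm above the table, at the cross pin about which the lever folds; it turns with the bolt: its x lies along the cross pin, its y is the horizontal direction towards which the lever folds, z up. The steel head around it is 37 mm (x) by 24 mm and reaches 8 mm above this point.
- lever (a joint): fold angle of the red lever (rad): 0 upright, 1.5 folded down flat (its stop). Stiff: friction 0.10 N m, stays where it is left; it folds only towards the bolt_head's y.
- lever_tip (a point): top end of the red lever, middle. The lever is a flat paddle 24 mm wide (along the cross pin), 10 mm thick, from 2 to 52 mm above the cross pin when upright; its broad faces look along bolt_head's +-y. Grip it by its broad faces from above to turn the bolt.
- board: green circuit board 100 x 70 mm with parts up to 26 mm high, loose on the table; not to be disturbed. Origin: centre of its underside.
- driver: screwdriver lying on the table; not to be disturbed.
Not all that is in view belongs to the job. Of the things that look like the clamp, the smaller one is meant. Leave any brown look-alike of the part that bears seat alone.

How it is judged (in metres and radians):
On the way, in this order (a step that is already met when the one before it is completed fails the run):
1. the module lies flat on the heat sink's patch, released, lever still up (horizontal distance between module and seat below 0.008 m and angle between the x axis of module and the x axis of seat, either way round below 0.2 rad and z of module in the frame of seat between -0.004 and 0.003 m and angle between module's own z axis and vertical below 0.12 rad and contact force between the fingers and module below 0.2 N and contact force between strap and module below 1 N and value of joint lever below 0.35 rad), for 0.2 s.
2. the strap is screwed down snug on the module with the lever up (horizontal distance between module and seat below 0.008 m and angle between the x axis of module and the x axis of seat, either way round below 0.2 rad and z of module in the frame of seat between -0.004 and 0.003 m and angle between module's own z axis and vertical below 0.12 rad and contact force between strap and module above 5 N and value of joint lever below 0.35 rad), for 0.2 s.
At the end, for the whole second after the job is handed in: The module rests flat on the heat sink within 8 mm and 0.2 rad of its patch, the strap presses on it with more than 5 N, and the lever is folded down past 1.3 rad (horizontal distance between module and seat below 0.008 m and angle between the x axis of module and the x axis of seat, either way round below 0.2 rad and z of module in the frame of seat between -0.004 and 0.003 m and angle between module's own z axis and vertical below 0.12 rad and contact force between strap and module above 5 N and value of joint lever above 1.3 rad and linear speed of module below 0.01 m/s); the robot touches nothing.
It fails at once if the module is crushed (strap force above 80 N) (contact force between strap and module above 80 N).
It fails at once if the red relay or the yellow choke is moved over 30 mm (distance of any of relay, coil from where it was at the start of the episode above 0.03 m).
It fails at once if the circuit board or the screwdriver is moved over 20 mm (distance of any of board, driver from where it was at the start of the episode above 0.02 m).
It also fails if it takes over 72 s, if anything falls off the work surface, if the arm or the gripper's body presses on something with over 40 N, if the wrist force passes 120 N, or if a joint passes its speed limit or range.

## Working session

There is one attempt and no reset: what is moved stays moved. The work goes in short steps, Python scripts to look and compute and a tool call to move; the robot and the scene stay as the last step left them, time stands still between calls to the robot, and variables do not carry over. Pictures are saved under pics/ and viewed, and the job is handed in when it is done.

Besides the shell and the picture viewer there is one more tool, called after "Call:" as name(argument=value, ...), one argument or row to a line, values as JSON. move_arm: Moves the arm, as the interface text tells. Its arguments: {"type":"object","properties":{"commands":{"type":"array","items":{"type":"number"}}},"required":["commands"]}

```bash
mkdir -p pics; ls; python3 - <<'E'
from plant import r
import cv2
s=r.sense()
for k,v in s.items(): print(k,v)
for n in ["scene","top","wrist"]:
    c=r.read_camera(n); cv2.imwrite(f"pics/{n}0.png",c["img"][:,:,::-1])
    print(n,[ (k,v) for k,v in c.items() if k!="img"])
E
```

```text
pics
time_s 0.0
joints [-7.98419833e+01  2.83130878e+01  7.71280642e+01 -1.13488723e-03
  7.46268357e+01 -5.47236791e+00]
qvel [-0.01574545  0.08971994  0.00573862 -0.05666101  0.09404316  0.06996932]
tau [-7.14374983e-03 -8.82163095e+01 -3.83872998e+01 -8.45165578e-04
  1.00960050e-02  3.58322063e-05]
position [ 168.32197946 -601.5408505   235.31422   ]
eef_rot [[ 9.63018413e-01  2.69435492e-01 -2.28073735e-04]
 [ 2.69435572e-01 -9.63017713e-01  1.16463935e-03]
 [ 9.41561298e-05 -1.18302032e-03 -9.99999296e-01]]
contact_force [-0.98080575  0.64359743  0.42067616]
torque [ 0.01327614  0.0294132  -0.00772001]
gripper_width 1.0063147330783513
scene [('camera_matrix', array([[397.16086219,   0.        , 319.39720294],
       [  0.        , 397.16086219, 197.81337487],
       [  0.        ,   0.        ,   1.        ]])), ('extrinsics', array([[-8.11839621e-01,  5.83867912e-01,  3.83302243e-03,
         3.90010924e+02],
       [-3.44695592e-01, -4.84560312e-01,  8.03981500e-01,
         1.12103827e+02],
       [ 4.71276330e-01,  6.51382810e-01,  5.94641955e-01,
        -1.38141616e+03],

[... 458 characters left out ...]
 [-1.82817599e-01,  1.62950846e-02,  9.83011798e-01,
        -1.00382507e+03],
       [ 0.00000000e+00,  0.00000000e+00,  0.00000000e+00,
         1.00000000e+00]]))]
wrist [('camera_matrix', array([[307.10901418,   0.        , 319.92521678],
       [  0.        , 307.10901418, 194.54023636],
       [  0.        ,   0.        ,   1.        ]])), ('mount', array([[ 3.78627936e-04,  9.45901705e-01,  3.24453110e-01,
         8.35523881e+01],
       [ 9.99999368e-01, -7.01659219e-04,  8.78626054e-04,
         3.37003484e-01],
       [ 1.05874940e-03,  3.24452572e-01, -9.45901373e-01,
        -1.39980612e+02],
       [ 0.00000000e+00,  0.00000000e+00,  0.00000000e+00,
         1.00000000e+00]]))]
```

View pics/scene0.png

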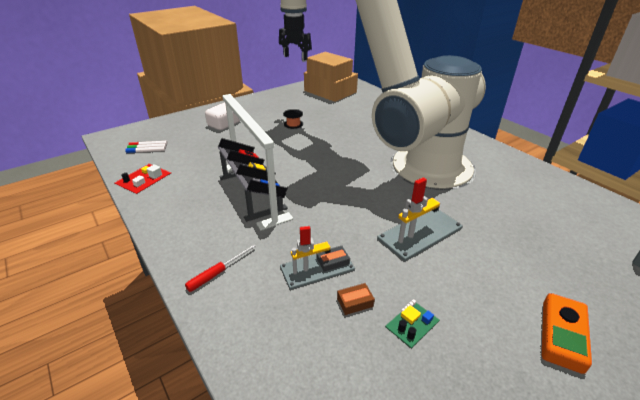

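View pics/top0.png

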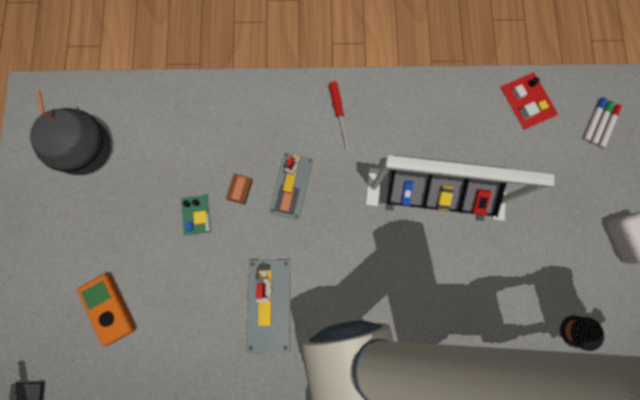

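View pics/wrist0.png

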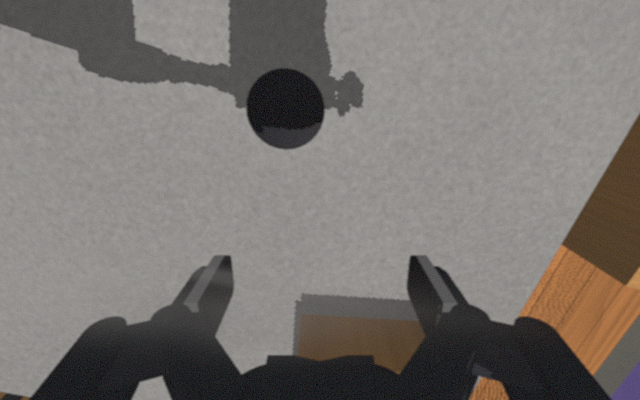

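The top view shows the module (blue) at about (407,193), the yellow choke at (446,196), the red relay at (482,203), the smaller clamp at (290,185) and a brown decoy at (239,188). I'll zoom in on the areas I need.

```bash
cat > h.py <<'E'
import numpy as np, cv2
from plant import r
def proj(c,P,T=None):
    """world pts -> pixels; c camera dict; T tool pose(4x4) for wrist"""
    P=np.atleast_2d(np.asarray(P,float)); 
    E=c["extrinsics"] if "extrinsics" in c else np.linalg.inv(T@c["mount"])
    q=(E[:3,:3]@P.T).T+E[:3,3]; q=q*[1,-1,-1]
    u=(c["camera_matrix"]@q.T).T; return u[:,:2]/u[:,2:]
def ray(c,uv,T=None):
    E=np.linalg.inv(c["extrinsics"]) if "extrinsics" in c else T@c["mount"]
    d=np.linalg.inv(c["camera_matrix"])@[uv[0],uv[1],1]; d=d*[1,-1,-1]
    d=E[:3,:3]@d; return E[:3,3],d/np.linalg.norm(d)
def tri(rays):
    A=np.zeros((3,3));b=np.zeros(3)
    for o,d in rays:
        M=np.eye(3)-np.outer(d,d);A+=M;b+=M@o
    p=np.linalg.solve(A,b)
    return p,[np.linalg.norm((np.eye(3)-np.outer(d,d))@(p-o)) for o,d in rays]
def atz(ra,z):
    o,d=ra; return o+d*(z-o[2])/d[2]
def pose():
    s=r.sense();T=np.eye(4);T[:3,:3]=s["eef_rot"];T[:3,3]=s["position"];return T
def crop(img,x0,y0,x1,y1,k,name):
    o=cv2.resize(img[y0:y1,x0:x1,::-1],None,fx=k,fy=k,interpolation=cv2.INTER_CUBIC)
    for x in range((x0//20+1)*20,x1,20):
        cv2.line(o,(int((x-x0)*k),0),(int((x-x0)*k),6),(0,255,0),1);cv2.putText(o,str(x),(int((x-x0)*k)-12,18),0,.4,(0,255,0),1)
    for y in range((y0//20+1)*20,y1,20):
        cv2.line(o,(0,int((y-y0)*k)),(6,int((y-y0)*k)),(0,255,0),1);cv2.putText(o,str(y),(8,int((y-y0)*k)+4),0,.4,(0,255,0),1)
    cv2.imwrite("pics/"+name+".png",o)
E
python3 - <<'E'
import cv2
from h import crop
t=cv2.imread("pics/top0.png")[:,:,::-1];s=cv2.imread("pics/scene0.png")[:,:,::-1]
crop(t,360,140,560,240,4,"tz_bin");crop(t,220,130,350,230,6,"tz_clamp")
crop(s,200,90,320,240,4,"sz_bin");crop(s,260,210,400,320,5,"sz_clamp")
E
```

```text
(no output)
```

View pics/tz_bin.png

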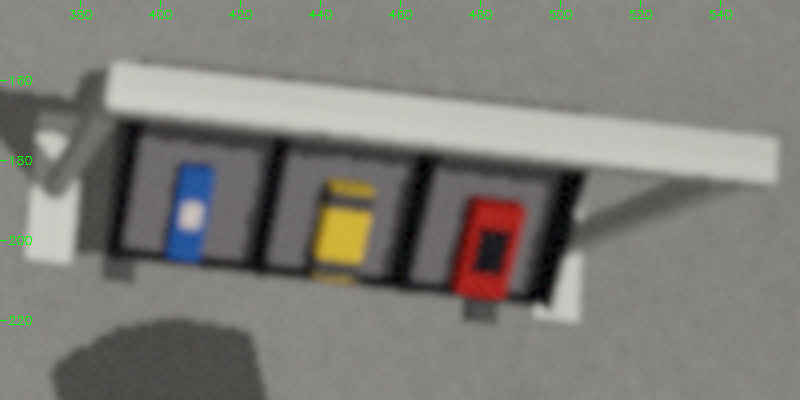

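View pics/tz_clamp.png

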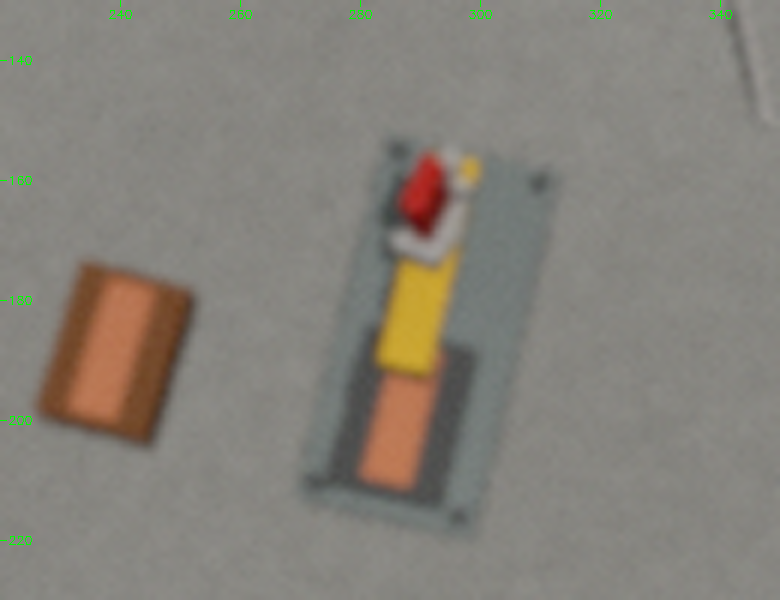

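View pics/sz_bin.png

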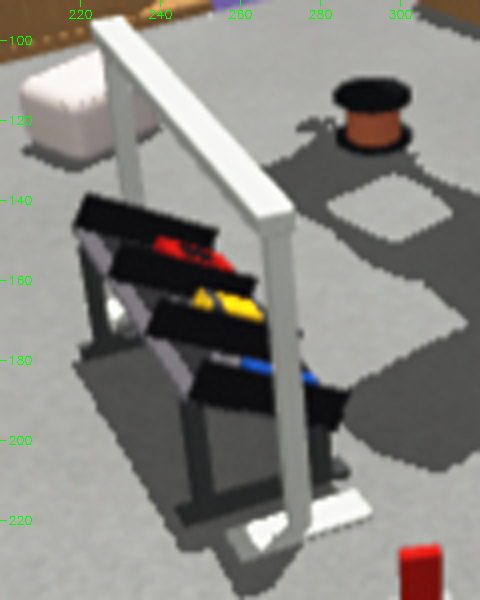

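View pics/sz_clamp.png

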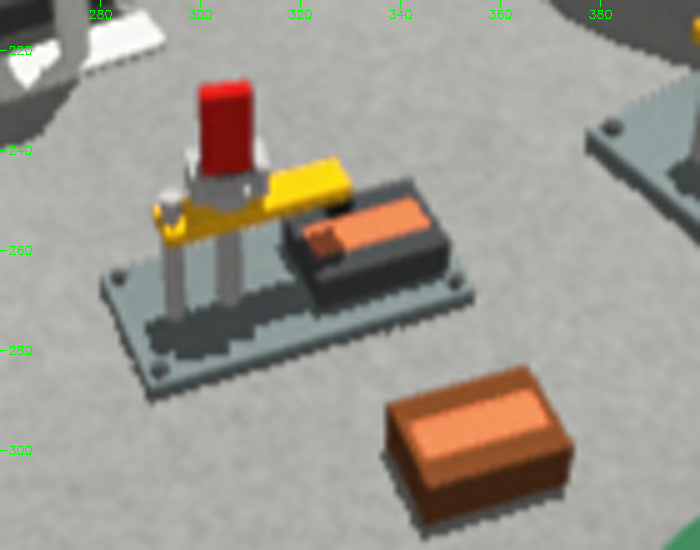

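```bash
cat > fit0.py <<'E'
from h import *
from scipy.optimize import least_squares
T=r.read_camera("top");S=r.read_camera("scene")
z=lambda x0,y0,k:(lambda a,b:(x0+a/k,y0+b/k))
tb=z(360,140,4);tc=z(220,130,6);sb=z(200,90,4);sc=z(260,210,5)
def place(p,L):
    c,s=np.cos(p[2]),np.sin(p[2]);L=np.asarray(L,float)
    return np.c_[p[0]+c*L[:,0]-s*L[:,1],p[1]+s*L[:,0]+c*L[:,1],L[:,2]]
# clamp
def clampL(h):
    top=[((85,40,10),tc(388,138)),((85,-40,10),tc(558,172)),((-85,-40,10),tc(470,528)),((-85,40,10),tc(300,497)),
     ((-77,25,h),tc(328,483)),((-77,-25,h),tc(440,505)),((-72,10.5,h),tc(360,480)),((-72,-10.5,h),tc(412,490)),((-30,11,75),tc(377,362)),((-30,-11,75),tc(433,373))]
    sce=[((85,-40,10),sc(101,283)),((85,40,10),sc(150,390)),((-85,40,10),sc(474,292)),((-77,25,h),sc(450,242)),((-77,-25,h),sc(412,178)),((-7,25,h),sc(312,278)),((-7,-25,h),sc(283,225)),
      ((-72,-10.5,h),sc(418,197)),((-72,10.5,h),sc(434,222))]
    return top,sce
def res(p,full=False):
    a,b=clampL(p[3])
    out=[proj(T,place(p,[q[0] for q in a]))-np.array([q[1] for q in a]),proj(S,place(p,[q[0] for q in b]))-np.array([q[1] for q in b])]
    return out if full else np.concatenate(out).ravel()
f=least_squares(res,[560,80,-.1,32],loss="soft_l1");print("clamp",f.x);print(np.round(res(f.x,True)[0],1).tolist(),np.round(res(f.x,True)[1],1).tolist())
c30,s30=np.cos(np.pi/6),np.sin(np.pi/6)
def sl(s,y,n): return (s*c30-n*s30,y,82+s*s30+n*c30)
top=[(sl(-60,-135,30),tb(550,303)),(sl(-60,135,30),tb(113,255)),((-8-13,168+6,256),tb(107,105)),((-8-13,-174,256),tb(778,183)),((5,-174,256),tb(778,137)),((5,174,256),tb(107,62))]
sce=[((-21,174,256),sb(294,207)),((5,174,256),sb(258,214)),((5,-174,256),sb(94,24)),((-21,-174,256),sb(122,16)),(sl(60,135,30),sb(200,360)),(sl(-60,135,30),sb(350,395)),(sl(60,-135,30),sb(85,195)),]
def resb(p,full=False):
    out=[proj(T,place(p,[q[0] for q in top]))-np.array([q[1] for q in top]),proj(S,place(p,[q[0] for q in sce]))-np.array([q[1] for q in sce])]
    return out if full else np.concatenate(out).ravel()
g=least_squares(resb,[560,-200,-.1],loss="soft_l1");print("bin",g.x);print(np.round(resb(g.x,True)[0],1).tolist(),np.round(resb(g.x,True)[1],1).tolist())
# module ray: top corners, plane n=14
p=g.x;R=np.array([[np.cos(p[2]),-np.sin(p[2]),0],[np.sin(p[2]),np.cos(p[2]),0],[0,0,1]])
o0=np.array([p[0],p[1],82]);ex=R@[c30,0,s30];ey=R@[0,1,0];ez=R@[-s30,0,c30]
for uv in [tb(180,163),tb(213,167),tb(200,262),tb(165,258),tb(190,214)]:
    o,d=ray(T,uv);t=((o0+14*ez-o)@ez)/(d@ez);q=o+t*d-o0;print(np.round([q@ex,q@ey,q@ez],1))
E
python3 fit0.py
```

```text
clamp [ 6.05075236e+02  1.63971122e+02 -2.35785851e-01  2.94510228e+01]
[[-0.8, -0.9], [-0.1, -0.3], [0.3, 1.9], [-1.2, 0.5], [-0.4, -0.1], [-0.0, 0.4], [0.3, -0.2], [-0.4, -0.2], [-0.4, 0.2], [-1.1, 0.2]] [[-0.7, -2.5], [-0.1, -0.8], [0.4, -1.2], [0.0, -0.0], [-0.9, -0.3], [1.4, 0.6], [-0.5, -2.4], [-1.5, 0.1], [-1.1, 0.6]]
bin [ 5.85126486e+02 -2.21807833e+02 -1.35761875e-01]
[[0.1, 2.0], [0.1, 1.2], [-0.9, 0.4], [-0.3, 0.4], [-0.2, -0.3], [0.2, -1.0]] [[0.0, 0.3], [-0.8, 1.0], [-1.6, -0.5], [-0.4, 0.0], [0.6, -0.0], [-0.3, -0.7], [-0.3, -1.2]]
[  1.9 102.2  14. ]
[ 1.8 81.9 14. ]
[-60.3  78.9  14. ]
[-60.3 100.9  14. ]
[-29.8  90.5  14. ]
```

```bash
cat > plan.py <<'E'
from h import *
from scipy.spatial.transform import Rotation as Ro
BIN=np.array([585.1,-221.8,-0.1358]);CL=np.array([605.1,164.0,-0.2358]);SEAT=32.
c30,s30=np.cos(np.pi/6),np.sin(np.pi/6)
def Rz(a): return Ro.from_euler("z",a).as_matrix()
def binaxes(BIN=BIN):
    R=Rz(BIN[2]);return np.array([BIN[0],BIN[1],82.]),R@[c30,0,s30],R@[0,1.,0],R@[-s30,0,c30]
def binpose(s,y,n,flip=True,BIN=BIN):
    o,ex,ey,ez=binaxes(BIN);R=np.c_[-ex,ey,-ez] if flip else np.c_[ex,-ey,-ez]
    return R,o+s*ex+y*ey+n*ez
def downpose(p,yaw):
    "tool down, tool x at world angle yaw"
    x=np.array([np.cos(yaw),np.sin(yaw),0]);z=np.array([0,0,-1.]);return np.c_[x,np.cross(z,x),z],np.asarray(p,float)
def rows(R1,t1,n,R0=None,t0=None,grip=0.,show=True):
    T=pose();R0=T[:3,:3] if R0 is None else R0;t0=T[:3,3] if t0 is None else t0
    rv=Ro.from_matrix(R0.T@R1).as_rotvec();dt=(t1-t0)/n
    print("total rot deg",np.degrees(rv).round(2),"dist",np.linalg.norm(t1-t0).round(1),"tool shift",(R0.T@(t1-t0)).round(1))
    out=[]
    for i in range(n):
        Ri=R0@Ro.from_rotvec(rv*i/n).as_matrix()
        out.append(np.r_[np.degrees(rv)/n/5,(Ri.T@dt)/1000,grip])
    for o in out: print(", ".join(f"{v:.4g}" if j<3 else f"{v:.4f}" for j,v in enumerate(o)))
E
python3 - <<'E'
from plan import *
T=pose();R1,t1=binpose(-38,90,130);print(t1)
rows(R1,np.array([400,-300,320.]),15,grip=-0.1)
E
```

```text
[ 500.27691803 -119.37339086  175.58330249]
total rot deg [ -40.68   -8.47 -151.82] dist 389.6 tool shift [ 304.4 -228.2  -84.2]
-0.5424, -0.113, -2.024, 0.0203, -0.0152, -0.0056, -0.1000
-0.5424, -0.113, -2.024, 0.0226, -0.0111, -0.0065, -0.1000
-0.5424, -0.113, -2.024, 0.0241, -0.0067, -0.0071, -0.1000
-0.5424, -0.113, -2.024, 0.0248, -0.0020, -0.0076, -0.1000
-0.5424, -0.113, -2.024, 0.0246, 0.0027, -0.0078, -0.1000
-0.5424, -0.113, -2.024, 0.0237, 0.0074, -0.0078, -0.1000
-0.5424, -0.113, -2.024, 0.0219, 0.0118, -0.0075, -0.1000
-0.5424, -0.113, -2.024, 0.0194, 0.0158, -0.0071, -0.1000
-0.5424, -0.113, -2.024, 0.0162, 0.0193, -0.0064, -0.1000
-0.5424, -0.113, -2.024, 0.0125, 0.0221, -0.0056, -0.1000
-0.5424, -0.113, -2.024, 0.0083, 0.0242, -0.0046, -0.1000
-0.5424, -0.113, -2.024, 0.0039, 0.0254, -0.0035, -0.1000
-0.5424, -0.113, -2.024, -0.0007, 0.0259, -0.0023, -0.1000
-0.5424, -0.113, -2.024, -0.0052, 0.0254, -0.0010, -0.1000
-0.5424, -0.113, -2.024, -0.0096, 0.0241, 0.0002, -0.1000
```

Call:
move_arm(
  commands=[-0.54, -0.11, -2.02, 0.02, -0.015, -0.006, -0.1, -0.54, -0.11, -2.02, 0.023, -0.011, -0.006, -0.1, -0.54, -0.11, -2.02, 0.024, -0.007, -0.007, -0.1, -0.54, -0.11, -2.02, 0.025, -0.002, -0.008, -0.1, -0.54, -0.11, -2.02, 0.025, 0.003, -0.008, -0.1],
)

```text
time_s: 0.88
position: [246.7, -500.1, 264.7]
eef_rot: [[0.404, 0.908, 0.115], [0.904, -0.377, -0.202], [-0.14, 0.185, -0.973]]
contact_force: [0.3, 0.2, 0.6]
gripper_width: 0.55
```

Call:
move_arm(
  commands=[-0.54, -0.11, -2.02, 0.024, 0.007, -0.008, -0.1, -0.54, -0.11, -2.02, 0.022, 0.012, -0.008, -0.1, -0.54, -0.11, -2.02, 0.019, 0.016, -0.007, -0.1, -0.54, -0.11, -2.02, 0.016, 0.019, -0.006, -0.1, -0.54, -0.11, -2.02, 0.012, 0.022, -0.006, -0.1],
)

```text
time_s: 1.5
position: [324.0, -400.2, 293.7]
eef_rot: [[-0.416, 0.845, 0.337], [0.833, 0.502, -0.231], [-0.364, 0.185, -0.913]]
contact_force: [-0.2, 0.7, -0.5]
gripper_width: 0.548
```

```bash
python3 - <<'E'
from plan import *
s=r.sense();print(s["time_s"],s["position"],s["joints"].round(1),s["gripper_width"])
R1,t1=binpose(-38,90,130)
rows(R1,t1+[-20,0,20],6,grip=-0.1)
E
```

```text
1.5 [ 324.00603598 -400.15800957  293.69053912] [ -65.6    6.8  105.3   16.5   48.2 -103.2] 0.5475445257863018
total rot deg [-13.46  -2.87 -50.52] dist 336.0 tool shift [204.8 254.8  77.5]
-0.4486, -0.09577, -1.684, 0.0341, 0.0425, 0.0129, -0.1000
-0.4486, -0.09577, -1.684, 0.0277, 0.0465, 0.0144, -0.1000
-0.4486, -0.09577, -1.684, 0.0208, 0.0495, 0.0161, -0.1000
-0.4486, -0.09577, -1.684, 0.0135, 0.0513, 0.0179, -0.1000
-0.4486, -0.09577, -1.684, 0.0060, 0.0520, 0.0199, -0.1000
-0.4486, -0.09577, -1.684, -0.0014, 0.0515, 0.0219, -0.1000
```

Call:
move_arm(
  commands=[-0.45, -0.1, -1.68, 0.034, 0.042, 0.013, -0.1, -0.45, -0.1, -1.68, 0.028, 0.046, 0.014, -0.1, -0.45, -0.1, -1.68, 0.021, 0.05, 0.016, -0.1, -0.45, -0.1, -1.68, 0.014, 0.051, 0.018, -0.1, -0.45, -0.1, -1.68, 0.006, 0.052, 0.02, -0.1],
)

```text
time_s: 2.12
position: [454.7, -166.2, 211.6]
eef_rot: [[-0.83, 0.282, 0.482], [0.264, 0.959, -0.106], [-0.492, 0.039, -0.87]]
contact_force: [1.6, -1.0, -0.0]
gripper_width: 0.551
```

Call:
move_arm(
  commands=[-0.45, -0.1, -1.68, -0.001, 0.051, 0.022, -0.1, 0, 0, 0, 0, 0, 0, -0.1, 0, 0, 0, 0, 0, 0, -0.1],
)

```text
time_s: 2.5
position: [480.2, -121.5, 195.4]
eef_rot: [[-0.856, 0.143, 0.497], [0.125, 0.99, -0.07], [-0.502, 0.002, -0.865]]
contact_force: [-0.7, -0.5, -0.3]
gripper_width: 0.55
```

```bash
python3 - <<'E'
from plan import *
T=pose();c=r.read_camera("wrist");np.save("w1.npy",T);s=r.sense();print(s["time_s"],s["joints"].round(1))
cv2.imwrite("pics/w1.png",c["img"][:,:,::-1])
R1,t1=binpose(-38,90,130);print(T[:3,3],t1)
rows(R1,t1,1,grip=-.1)
o,ex,ey,ez=binaxes()
P=[o+a*ex+b*ey+14*ez for a,b in [(0,80),(0,100),(-60,100),(-60,80)]];print(proj(c,P,T).round(0))
E
```

```text
2.55 [ -27.8   13.4  121.8   31.6   18.8 -137.2]
[ 480.23600419 -121.52257545  195.39773468] [ 500.27691803 -119.37339086  175.58330249]
total rot deg [-0.15  0.15 -0.51] dist 28.5 tool shift [-6.8  5.6 27.2]
-0.02932, 0.03087, -0.1019, -0.0068, 0.0056, 0.0272, -0.1000
[[315. 223.]
 [335. 223.]
 [336. 165.]
 [315. 165.]]
```

View pics/w1.png

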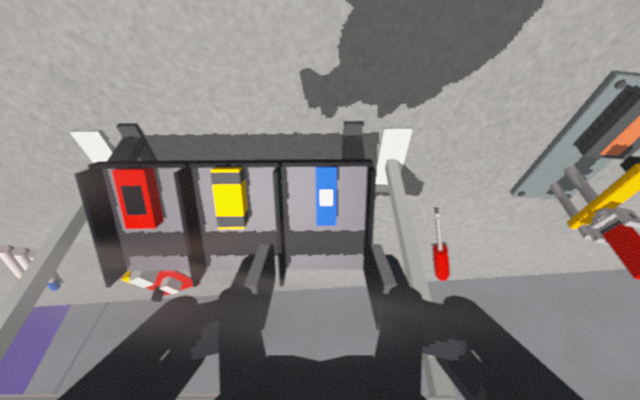

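The wrist view agrees with the model: the module spans columns 316–336 and rows 168–225, where I predicted 315–336 and 165–223. I'll move closer and measure again.

Call:
move_arm(
  commands=[0, 0, -0.05, -0.003, 0.003, 0.028, -0.1, 0, 0, -0.05, -0.003, 0.003, 0.029, -0.1, 0, 0, 0, 0, 0, 0, -0.1],
)

```text
time_s: 2.92
position: [514.5, -121.2, 148.2]
eef_rot: [[-0.857, 0.138, 0.496], [0.118, 0.99, -0.07], [-0.501, -0.001, -0.866]]
contact_force: [-1.5, -0.6, -0.1]
gripper_width: 0.55
```

```bash
python3 - <<'E'
from plan import *
T=pose();c=r.read_camera("wrist");np.save("w2.npy",T);s=r.sense();print(s["time_s"],s["joints"].round(1))
cv2.imwrite("pics/w2.png",c["img"][:,:,::-1]);crop(c["img"],240,120,440,270,4,"w2z")
o,ex,ey,ez=binaxes();print([(T[:3,3]-o)@e for e in (ex,ey,ez)])
P=[o+a*ex+b*ey+14*ez for a,b in [(0,80),(0,100),(-60,100),(-60,80)]];print(proj(c,P,T).round(1))
E
```

```text
2.975 [ -25.1   21.5  121.1   45.2   11.9 -149.6]
[np.float64(-39.2469069305511), np.float64(90.08937651658619), np.float64(99.13708245377894)]
[[308.1 246.1]
 [332.5 246.1]
 [333.4 175.5]
 [307.  175.6]]
```

View pics/w2z.png

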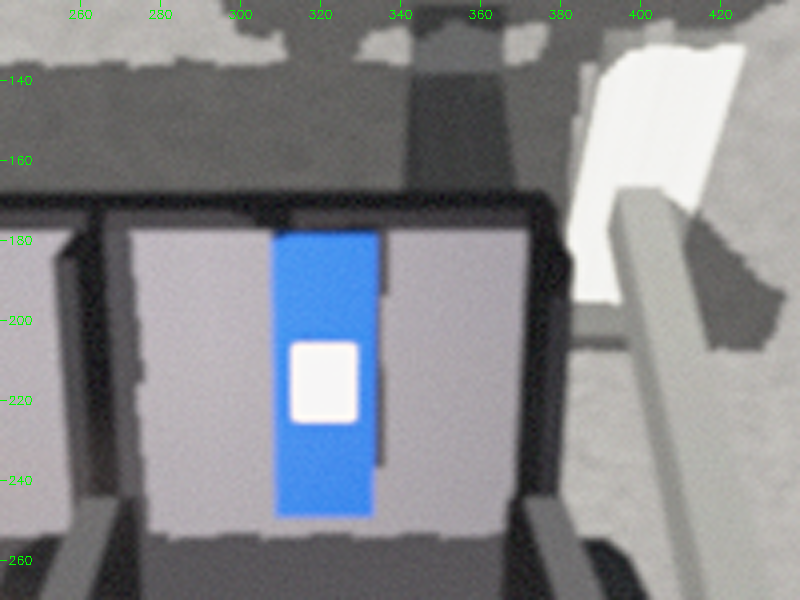

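```bash
python3 - <<'E'
from plan import *
T2=np.load("w2.npy");c=r.read_camera("wrist");t=r.read_camera("top");T1=np.load("w1.npy");s=r.read_camera("scene")
o,ex,ey,ez=binaxes()
L=np.array([ex,ey,ez])
print(tri([ray(c,(321,215.6),T2),ray(t,(407.5,193.5))]));p,e=tri([ray(c,(321,215.6),T2),ray(t,(407.5,193.5)),ray(c,(326,197.5),T1)])
print(p,e,L@(p-o))
for nm,uv in zip("abcd",[(308.3,178),(334.5,177.5),(333.5,249),(309,249)]):
    a,d=ray(c,uv,T2);q=a+d*(((o+14*ez-a)@ez)/(d@ez))-o;print(nm,(L@q).round(1))
E
```

```text
(array([ 564.17888281, -127.21004896,   82.72754182]), [np.float64(0.3132042586491388), np.float64(0.3132042586491347)])
[ 564.20370475 -127.3322875    82.68768539] [np.float64(0.20617701058341967), np.float64(0.42426172479621965), np.float64(0.2247249845849246)] [-28.66214662  90.76897766  17.34216875]
a [-58.1  81.   14. ]
b [-58.5 100.9  14. ]
c [  2.7 100.9  14. ]
d [ 2.6 80.7 14. ]
```

```bash
cat >> plan.py <<'E'
def leanpose(s,y,n,lean,back=0,tip=25):
    "tip centre at (s,y,n) of bin frame, leaning `lean` deg from vertical toward robot, flipped"
    o,ex,ey,ez=binaxes();R=Rz(BIN[2]);a=np.radians(lean)
    z=R@[np.sin(a),0,-np.cos(a)];y_=ey;x=np.cross(y_,z)
    p=o+s*ex+y*ey+n*ez
    return np.c_[x,y_,z],p-z*(tip+back)
E
python3 - <<'E'
from plan import *
R1,t1=leanpose(-36,90.8,5.5,18,70);print(t1);rows(R1,t1,3,grip=-.1)
R1,t1=leanpose(-36,90.8,5.5,18,0);print(t1)
E
```

```text
[ 534.69187621 -123.26845125  159.11350877]
total rot deg [-0.14 12.18 -0.  ] dist 22.6 tool shift [-22.5   0.3   2.5]
-0.009582, 0.8122, -6.962e-06, -0.0075, 0.0001, 0.0008, -0.1000
-0.009582, 0.8122, -6.962e-06, -0.0075, 0.0001, 0.0003, -0.1000
-0.009582, 0.8122, -6.962e-06, -0.0075, 0.0001, -0.0002, -0.1000
[ 556.12391485 -126.19694635   92.53955263]
```

Call:
move_arm(
  commands=[0, 0.81, 0, -0.0075, 0, 0.001, -0.1, 0, 0.81, 0, -0.0075, 0, 0, -0.1, 0, 0.81, 0, -0.0075, 0, 0, -0.1, 0, 0, 0, 0, 0, 0.025, -0.1, 0, 0, 0, 0, 0, 0, -0.1],
)

```text
time_s: 3.75
position: [541.7, -120.5, 133.8]
eef_rot: [[-0.934, 0.13, 0.334], [0.124, 0.992, -0.037], [-0.336, 0.007, -0.942]]
contact_force: [0.1, -0.3, -0.2]
gripper_width: 0.548
```

```bash
python3 - <<'E'
from plan import *
T=pose();c=r.read_camera("wrist");s=r.sense();print(s["time_s"],s["joints"].round(1),s["contact_force"])
cv2.imwrite("pics/w3.png",c["img"][:,:,::-1])
R1,t1=leanpose(-36,90.8,5.5,18,0);rows(R1,t1,1)
E
```

```text
3.8 [ -21.8   24.6  109.9   11.4   27.  -113.6] [-0.72183679  0.72300554  0.45087972]
total rot deg [0.48 1.64 0.2 ] dist 44.5 tool shift [-0.3 -4.2 44.4]
0.09503, 0.3282, 0.03905, -0.0003, -0.0042, 0.0444, 0.0000
```

View pics/w3.png

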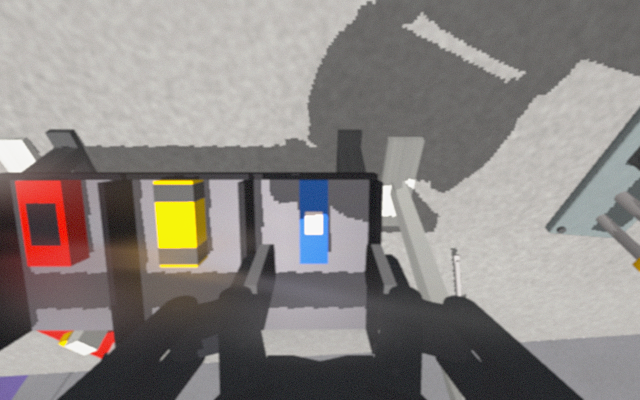

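Call:
move_arm(
  commands=[0.1, 0.33, 0.04, 0, -0.0042, 0.012, -0.1, 0, 0, 0, 0, 0, 0.012, -0.1, 0, 0, 0, 0, 0, 0, -0.1],
)

```text
time_s: 4.18
position: [549.0, -125.2, 110.9]
eef_rot: [[-0.942, 0.135, 0.306], [0.129, 0.991, -0.042], [-0.309, 0.0, -0.951]]
contact_force: [-0.8, 0.1, -0.1]
gripper_width: 0.551
```

```bash
python3 - <<'E'
from plan import *
T=pose();c=r.read_camera("wrist");s=r.sense();print(s["time_s"],s["joints"].round(1),s["contact_force"])
cv2.imwrite("pics/w4.png",c["img"][:,:,::-1])
R1,t1=leanpose(-36,90.8,5.5,18,0);rows(R1,t1,1)
E
```

```text
4.225 [ -21.4   27.7  108.6    9.4   26.4 -111.4] [ 0.79342981 -0.09038452  0.09445771]
total rot deg [0.   0.02 0.02] dist 20.0 tool shift [-1.1  0.  19.9]
0.0009644, 0.004021, 0.003553, -0.0011, 0.0000, 0.0199, 0.0000
```

View pics/w4.png

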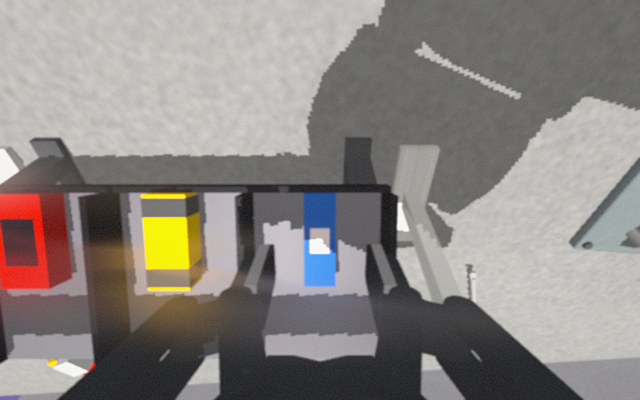

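Call:
move_arm(
  commands=[0, 0, 0, 0, 0, 0.012, -0.1, 0, 0, 0, -0.001, 0, 0.007, -0.1, 0, 0, 0, 0, 0, 0, 0.2, 0, 0, 0, 0, 0, 0, 0.4, 0, 0, 0, 0, 0, 0, 0.5],
)

```text
time_s: 4.85
position: [556.3, -126.3, 93.6]
eef_rot: [[-0.942, 0.135, 0.307], [0.128, 0.991, -0.042], [-0.31, -0.0, -0.951]]
contact_force: [-0.5, 0.3, 0.3]
gripper_width: 0.251
```

Call:
move_arm(
  commands=[0, 0, 0, 0, 0, 0, 1, 0, 0, 0, 0, 0, 0, 1, 0, 0, 0, 0, 0, 0, 1, 0, 0, 0, 0, 0, 0, 1],
)

```text
time_s: 5.35
position: [556.3, -126.3, 93.5]
eef_rot: [[-0.942, 0.135, 0.307], [0.128, 0.991, -0.042], [-0.31, -0.0, -0.951]]
contact_force: [0.5, -0.7, -0.1]
gripper_width: -0.008
```

```bash
python3 - <<'E'
from plan import *
T=pose();c=r.read_camera("wrist");s=r.sense();print(s["time_s"],s["position"],s["joints"].round(1),s["contact_force"],s["gripper_width"]*85)
cv2.imwrite("pics/w5.png",c["img"][:,:,::-1]); crop(c["img"],230,160,430,310,4,"w5z")
E
```

```text
5.4 [ 556.29616961 -126.3066653    93.47718645] [ -21.2   29.9  108.5   10.    24.3 -111.9] [-0.33442844  0.60582523  0.10000753] 0.37446179246132977
```

View pics/w5z.png

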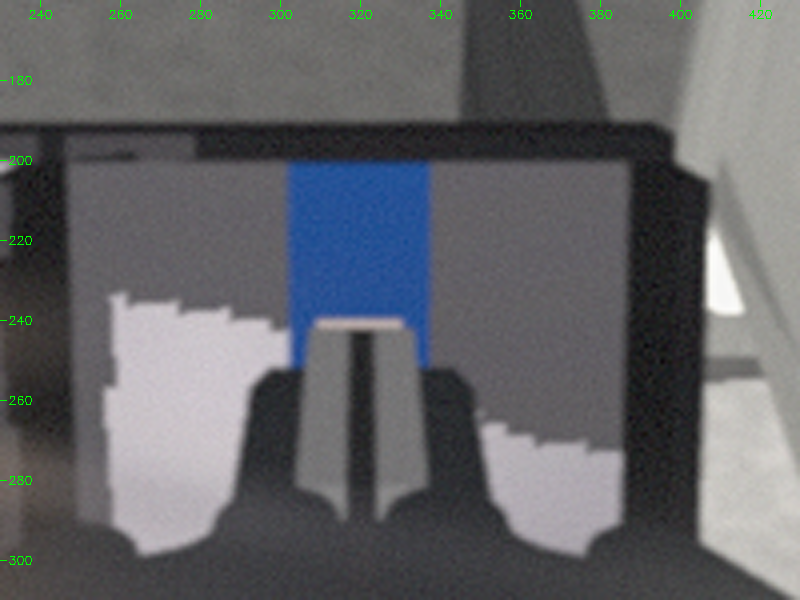

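```bash
python3 - <<'E'
from plan import *
T=pose();c=r.read_camera("wrist")
for p in [(0,0,25),(-11,3,25),(11,3,25),(11,3,12),(11,3,0),(0,0,12),(0,0,6)]:
    print(p,proj(c,T[:3,:3]@np.array(p)+T[:3,3],T).round(1))
o,ex,ey,ez=binaxes();L=np.array([ex,ey,ez])
for z in (0,25): print(L@(T[:3,:3]@[0,0,z]+T[:3,3]-o))
for n in (14,17,20): print(n,proj(c,[o+a*ex+b*ey+n*ez for a,b in [(-58,80.8),(-58,100.8)]],T).round(1))
for nm in ("scene","top"):
    k=r.read_camera(nm)["img"]; 
    crop(k,*( (200,90,320,240,4) if nm=="scene" else (360,140,560,240,4)),nm+"5")
E
```

```text
(0, 0, 25) [[320.2 236.7]]
(-11, 3, 25) [[325.2 253. ]]
(11, 3, 25) [[325.4 219.7]]
(11, 3, 12) [[325.8 229.3]]
(11, 3, 0) [[326.2 239.5]]
(0, 0, 12) [[320.3 247.3]]
(0, 0, 6) [[320.3 252.8]]
[-30.17272323  90.71461157  30.67294325]
[-35.35055618  90.70999788   6.2150197 ]
14 [[302.6 200.9]
 [338.2 200.9]]
17 [[302.3 201.7]
 [338.6 201.7]]
20 [[302.  202.5]
 [338.9 202.5]]
```

View pics/scene5.png

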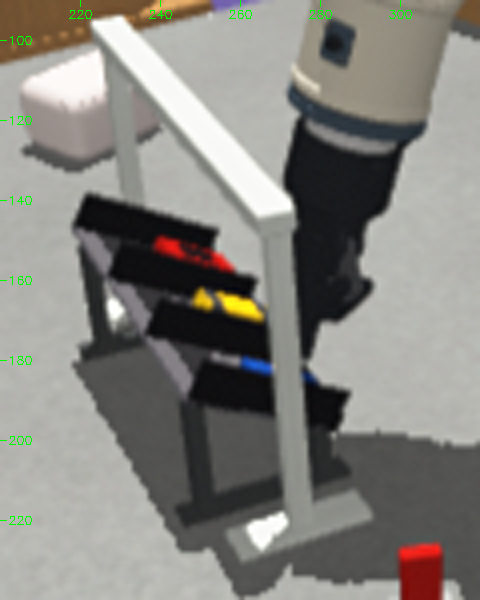

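```bash
python3 - <<'E'
from plan import *
s=r.read_camera("scene")
R,t=downpose([168.32,-601.54,235.3],np.radians(15.6))
for yy in (-42.5,42.5,-57,57):
  for z in (25,12,0,-13,-54): print(yy,z,proj(s,R@np.array([0,yy,z])+t).round(1))
crop(cv2.imread("pics/scene0.png")[:,:,::-1],260,0,340,80,8,"grip0")
E
```

```text
-42.5 25 [[303.   69.8]]
-42.5 12 [[302.9  66.5]]
-42.5 0 [[302.9  63.4]]
-42.5 -13 [[302.8  60. ]]
-42.5 -54 [[302.6  49. ]]
42.5 25 [[286.9  65.3]]
42.5 12 [[286.7  62. ]]
42.5 0 [[286.6  59. ]]
42.5 -13 [[286.4  55.7]]
42.5 -54 [[286.   44.9]]
-57 25 [[305.8  70.6]]
-57 12 [[305.8  67.3]]
-57 0 [[305.7  64.1]]
-57 -13 [[305.7  60.7]]
-57 -54 [[305.5  49.7]]
57 25 [[284.2  64.6]]
57 12 [[284.   61.3]]
57 0 [[283.9  58.3]]
57 -13 [[283.7  54.9]]
57 -54 [[283.2  44.3]]
```

View pics/grip0.png

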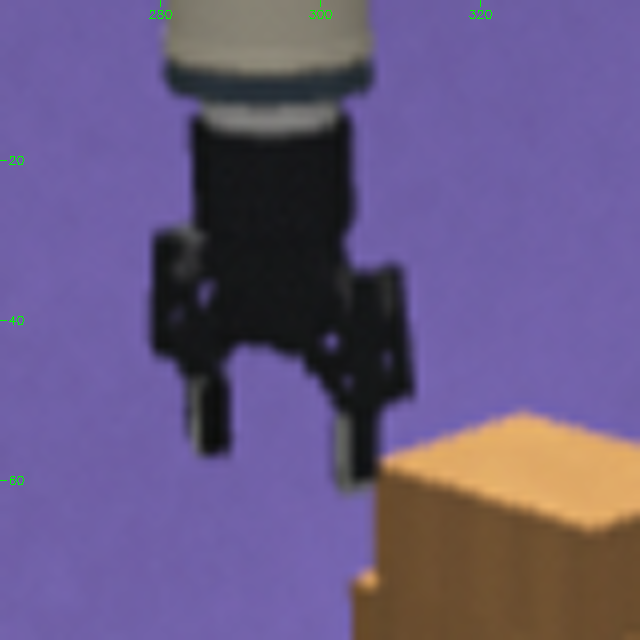

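The fingers closed above the module. Both the scene view and the wrist view put the shut fingertips only about 3 mm ahead of the reported TCP, not the 25 mm in the text. I'll use the observed value, which means going about 20 mm lower.

Call:
move_arm(
  commands=[0, 0, 0, 0, 0, 0, -0.1, 0, 0, 0, 0, 0, 0, -0.1, 0, 0, 0, 0, 0, 0.008, -0.1, 0, 0, 0, 0, 0, 0.006, -0.1, 0, 0, 0, 0, 0, 0, -0.1],
)

```text
time_s: 6.22
position: [560.4, -126.8, 79.4]
eef_rot: [[-0.942, 0.135, 0.306], [0.128, 0.991, -0.042], [-0.309, -0.0, -0.951]]
contact_force: [0.3, -0.3, -0.2]
gripper_width: 0.549
```

```bash
python3 - <<'E'
from plan import *
T=pose();c=r.read_camera("wrist");s=r.sense();print(s["time_s"],s["position"],s["joints"].round(1),s["contact_force"],s["gripper_width"]*85)
crop(c["img"],230,160,430,310,4,"w6z")
o,ex,ey,ez=binaxes();L=np.array([ex,ey,ez])
for z in (3,): print(L@(T[:3,:3]@[0,0,z]+T[:3,3]-o))
E
```

```text
6.275 [ 560.49453214 -126.84512494   79.70092955] [ -21.1   31.6  108.5   10.6   22.7 -112.5] [-0.76637825  0.1930044  -0.25142285] 46.82628268598901
[-34.22206081  90.76726963  13.4483238 ]
```

View pics/w6z.png

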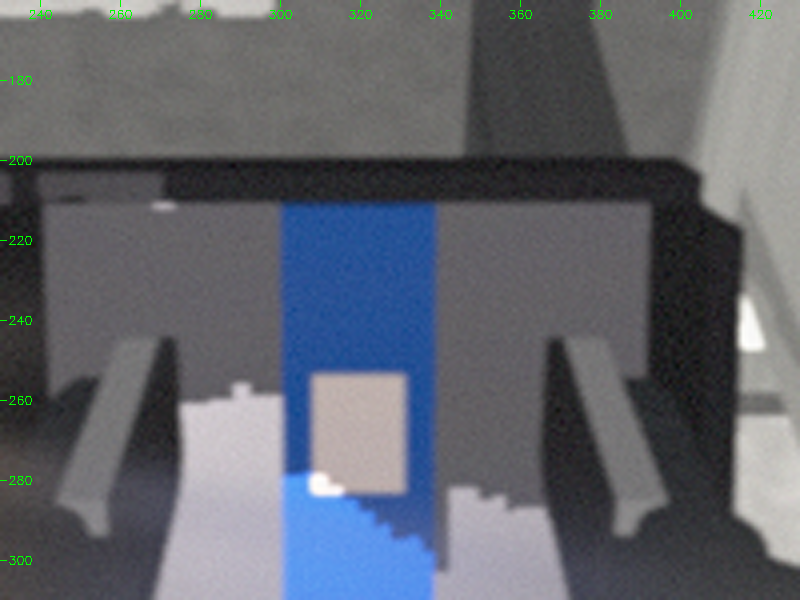

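Call:
move_arm(
  commands=[0, 0, 0, 0, 0, 0.006, -0.1, 0, 0, 0, 0, 0, 0.003, -0.1, 0, 0, 0, 0, 0, 0, 0.2, 0, 0, 0, 0, 0, 0, 0.4, 0, 0, 0, 0, 0, 0, 1],
)

```text
time_s: 6.9
position: [563.3, -127.3, 71.9]
eef_rot: [[-0.942, 0.135, 0.307], [0.128, 0.991, -0.042], [-0.31, -0.0, -0.951]]
contact_force: [-1.8, 0.6, 3.4]
gripper_width: 0.214
```

Call:
move_arm(
  commands=[0, 0, 0, 0, 0, 0, 1, 0, 0, 0, 0, 0, 0, 1],
)

```text
time_s: 7.15
position: [563.3, -127.3, 71.9]
eef_rot: [[-0.942, 0.135, 0.307], [0.128, 0.991, -0.042], [-0.31, -0.0, -0.951]]
contact_force: [-3.0, 0.8, 5.3]
gripper_width: 0.213
```

Call:
move_arm(
  commands=[0, 0, 0, 0, 0, -0.005, 1, 0, 0, 0, 0, 0, -0.015, 1, 0, 0, 0, 0, 0, -0.02, 1, 0, 0, 0, 0, 0, -0.02, 1, 0, 0, 0, 0, 0, 0, 1],
)

```text
time_s: 7.78
position: [545.2, -125.0, 130.6]
eef_rot: [[-0.941, 0.135, 0.309], [0.128, 0.991, -0.043], [-0.312, -0.001, -0.95]]
contact_force: [-0.1, -0.3, -1.4]
gripper_width: 0.213
```

```bash
python3 - <<'E'
from plan import *
T=pose();c=r.read_camera("wrist");s=r.sense();print(s["time_s"],s["position"],s["joints"].round(1),s["contact_force"],s["gripper_width"]*85)
cv2.imwrite("pics/w7.png",c["img"][:,:,::-1])
E
```

```text
7.825 [ 545.09179776 -124.88480015  129.71543844] [ -21.5   25.5  108.3    8.8   28.8 -110.8] [ 0.79360357 -0.10075032 -1.0251776 ] 17.851391703770755
```

View pics/w7.png

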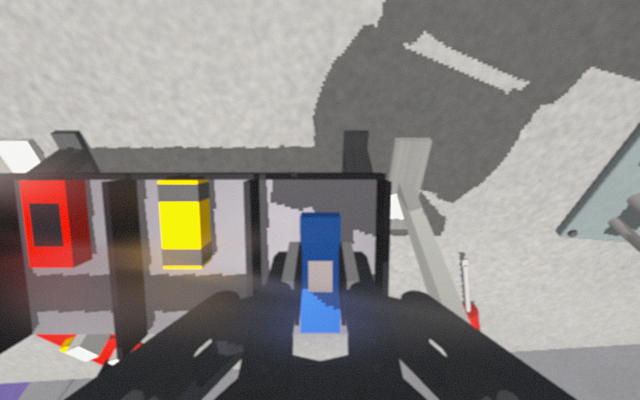

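```bash
python3 - <<'E'
from plan import *
t=r.read_camera("top");s=r.read_camera("scene");c=r.read_camera("wrist")
print("big lever",tri([ray(t,(263,285)),ray(s,(419,180))]))
T=pose()
# module in tool at grasp
Tg=np.eye(4);Tg[:3,:3]=T[:3,:3];Tg[:3,3]=[563.3,-127.3,71.9]
Rg=np.array([[-0.942,0.135,0.307],[0.128,0.991,-0.042],[-0.31,0,-0.951]]);Tg[:3,:3]=Ro.from_matrix(Rg).as_matrix()
o,ex,ey,ez=binaxes();M=np.eye(4);M[:3,:3]=np.c_[ex,ey,ez];M[:3,3]=o-28*ex+90.8*ey
TM=np.linalg.inv(Tg)@M;print(TM.round(3))
W=T@TM
loc=[(-30,-10,14),(-30,10,14),(30,10,14),(30,-10,14)]
print(proj(c,[W[:3,:3]@np.array(p)+W[:3,3] for p in loc],T).round(1))
np.save("TM.npy",TM)
E
```

```text
big lever (array([348.51407887, 217.25668578, 194.74702374]), [np.float64(5.87351776135209), np.float64(5.873517761352146)])
[[-9.780e-01 -1.000e-03  2.070e-01 -8.436e+00]
 [-1.000e-03  1.000e+00  0.000e+00  1.160e-01]
 [-2.070e-01  0.000e+00 -9.780e-01  6.852e+00]
 [ 0.000e+00  0.000e+00  0.000e+00  1.000e+00]]
[[300.3 216.7]
 [341.  216.7]
 [340.  331.3]
 [301.1 331.3]]
```

```bash
python3 - <<'E'
from plan import *
T=pose()
R1,t1=downpose([440,-60,240],np.pi-.2358)
rows(R1,t1,4,grip=1)
R2,t2=downpose([620,155,245],np.pi-.2358)
rows(R2,t2,5,R0=R1,t0=t1,grip=1)
E
```

```text
total rot deg [ 0.89 18.    5.7 ] dist 166.3 tool shift [  72.5   49.9 -141.1]
0.04454, 0.9002, 0.2852, 0.0181, 0.0125, -0.0353, 1.0000
0.04454, 0.9002, 0.2852, 0.0211, 0.0119, -0.0338, 1.0000
0.04454, 0.9002, 0.2852, 0.0240, 0.0112, -0.0320, 1.0000
0.04454, 0.9002, 0.2852, 0.0267, 0.0104, -0.0301, 1.0000
total rot deg [0. 0. 0.] dist 280.4 tool shift [-124.8  251.1   -5. ]
0, 0, 0, -0.0250, 0.0502, -0.0010, 1.0000
0, 0, 0, -0.0250, 0.0502, -0.0010, 1.0000
0, 0, 0, -0.0250, 0.0502, -0.0010, 1.0000
0, 0, 0, -0.0250, 0.0502, -0.0010, 1.0000
0, 0, 0, -0.0250, 0.0502, -0.0010, 1.0000
```

Call:
move_arm(
  commands=[0.04, 0.9, 0.28, 0.018, 0.0125, -0.035, 1, 0.04, 0.9, 0.28, 0.021, 0.012, -0.034, 1, 0.04, 0.9, 0.28, 0.024, 0.011, -0.032, 1, 0.04, 0.9, 0.28, 0.027, 0.01, -0.03, 1, 0, 0, 0, -0.025, 0.05, -0.001, 1],
)

```text
time_s: 8.6
position: [475.3, -18.3, 242.8]
eef_rot: [[-0.972, 0.235, 0.001], [0.235, 0.972, 0.0], [-0.001, 0.001, -1.0]]
contact_force: [2.6, -0.9, -1.2]
gripper_width: 0.211
```

Call:
move_arm(
  commands=[0, 0, 0, -0.025, 0.05, -0.001, 1, 0, 0, 0, -0.025, 0.05, -0.001, 1, 0, 0, 0, -0.025, 0.05, -0.001, 1, 0, 0, 0, -0.025, 0.05, -0.001, 1, 0, 0, 0, 0, 0, 0, 1],
)

```text
time_s: 9.22
position: [621.0, 156.5, 244.0]
eef_rot: [[-0.973, 0.229, 0.0], [0.229, 0.973, 0.001], [0.0, 0.001, -1.0]]
contact_force: [0.2, -0.8, -1.3]
gripper_width: 0.209
```

```bash
python3 - <<'E'
from plan import *
T=pose();c=r.read_camera("wrist");np.save("w8.npy",T);s=r.sense();print(s["time_s"],s["position"],s["joints"].round(1),s["contact_force"],s["gripper_width"]*85)
cv2.imwrite("pics/w8.png",c["img"][:,:,::-1])
E
```

```text
9.275 [619.7856835  154.89426374 244.05539767] [  8.7  29.   74.4   0.1  76.7 -68.1] [-0.55991563  0.52519024 -0.76443927] 18.23620751553719
```

View pics/w8.png

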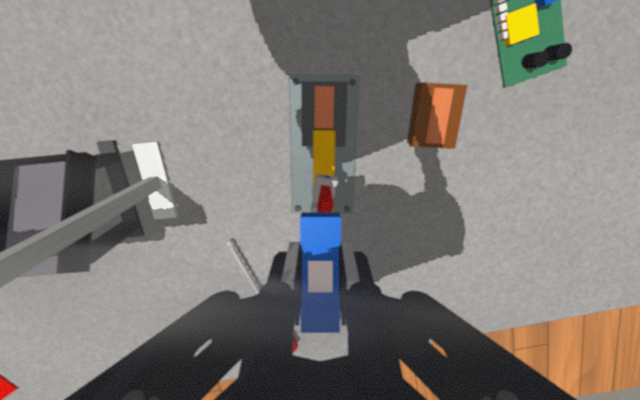

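Call:
move_arm(
  commands=[0, 0, 0, -0.03, 0, 0.025, 1, 0, 0, 0, -0.03, 0, 0.025, 1, 0, 0, 0, 0, 0, 0, 1],
)

```text
time_s: 9.65
position: [677.5, 138.0, 192.7]
eef_rot: [[-0.972, 0.233, -0.003], [0.233, 0.972, 0.0], [0.003, -0.0, -1.0]]
contact_force: [-0.7, -1.5, -0.5]
gripper_width: 0.213
```

```bash
python3 - <<'E'
from plan import *
T=pose();c=r.read_camera("wrist");np.save("w9.npy",T);s=r.sense();print(s["time_s"],s["position"],s["joints"].round(1))
cv2.imwrite("pics/w9.png",c["img"][:,:,::-1]);crop(c["img"],260,0,400,210,3.8,"w9z");
crop(cv2.imread("pics/w8.png")[:,:,::-1],270,60,380,220,3.7,"w8z")
E
```

```text
9.7 [677.15331213 138.59005816 194.11356406] [  6.6  35.9  69.5   0.1  74.8 -69.9]
```

View pics/w9z.png

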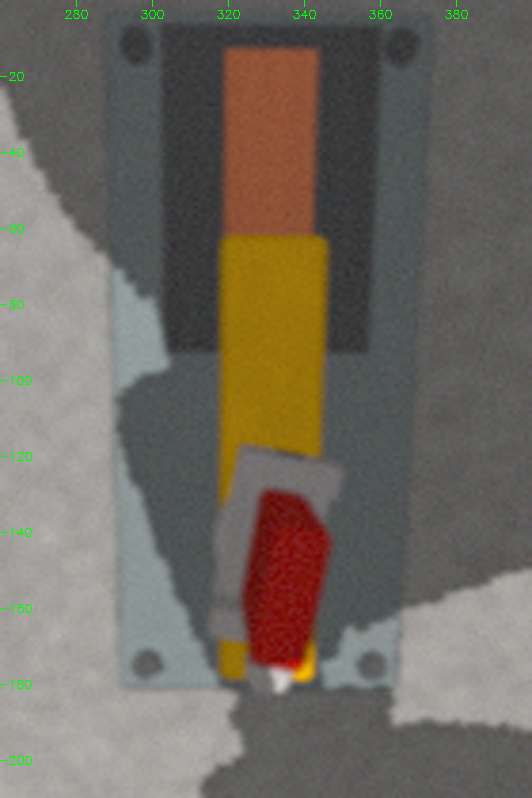

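View pics/w8z.png

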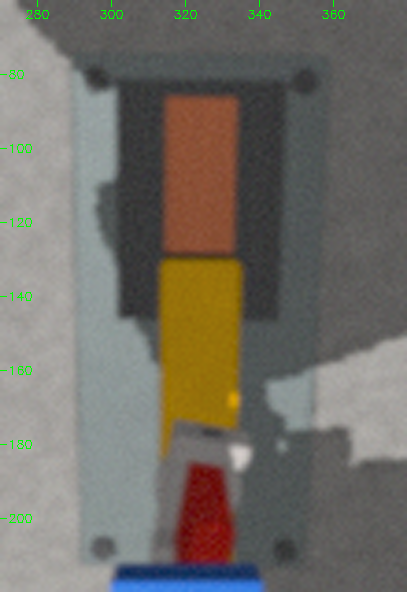

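```bash
cat > fit1.py <<'E'
from plan import *
from scipy.optimize import least_squares
import contextlib,io
with contextlib.redirect_stdout(io.StringIO()):
    import fit0
W=r.read_camera("wrist");T8=np.load("w8.npy");T9=np.load("w9.npy")
a9=lambda a,b:(260+a/3.8,a*0+b/3.8);a8=lambda a,b:(270+a/3.7,60+b/3.7)
def K(h):
    k9=[((85,-40,10),a9(120,688)),((85,40,10),a9(398,690)),((-7,25,h),a9(368,352)),((-7,-25,h),a9(167,352)),((-77,25,h),a9(382,27)),((-77,-25,h),a9(163,27)),((-72,-10.5,h),a9(224,48)),((-72,10.5,h),a9(320,48)),((-30,-11,75),a9(219,236)),((-30,11,75),a9(328,236))]
    k8=[((-77,-25,h),a8(120,80)),((-77,25,h),a8(287,83)),((-7,-25,h),a8(120,317)),((-7,25,h),a8(278,318)),((-72,-10.5,h),a8(164,96)),((-72,10.5,h),a8(238,97)),((-30,-11,75),a8(160,260)),((-30,11,75),a8(242,262)),((85,40,10),a8(315,563)),((85,-40,10),a8(82,563)),((-85,-40,10),a8(70,57)),((-85,40,10),a8(330,57))]
    return k9,k8
def res(p,full=False):
    o=[]
    for k,T in zip(K(p[3]),(T9,T8)): o.append(proj(W,fit0.place(p,[q[0] for q in k]),T)-np.array([q[1] for q in k]))
    return o if full else np.concatenate(o).ravel()
f=least_squares(res,[605,164,-.236,32],loss="soft_l1");print("wrist",f.x)
for q in res(f.x,True): print(q.round(1).tolist())
g=least_squares(lambda p:np.r_[res(p),fit0.res(p)],f.x,loss="soft_l1");print("all",g.x)
p=f.x;print("seat",p[0]-42*np.cos(p[2]),p[1]-42*np.sin(p[2]))
E
python3 fit1.py
```

```text
wrist [ 6.07656143e+02  1.64456452e+02 -2.38608464e-01  3.15775335e+01]
[[0.2, 0.0], [0.2, -0.2], [0.2, 0.2], [-0.6, 0.0], [-0.0, -0.1], [-0.6, -0.4], [0.2, 0.8], [-0.8, 0.9], [0.6, -0.3], [0.3, -0.2]]
[[-1.1, -0.5], [0.2, -0.9], [-0.4, 0.3], [0.3, 0.3], [0.5, 0.2], [-0.1, 0.1], [0.3, 0.3], [0.3, -0.1], [-2.1, 1.1], [0.1, 0.7], [0.1, -1.4], [0.3, -0.8]]
all [ 6.07458277e+02  1.64476891e+02 -2.37937742e-01  3.09826026e+01]
seat 566.8460947942361 174.3831837438713
```

```bash
sed -i 's/^BIN=.*/BIN=np.array([585.1,-221.8,-0.1358]);CL=np.array([607.6,164.45,-0.2383]);SEAT=31.6/' plan.py; cat >> plan.py <<'E'
def clw(p):
    return Rz(CL[2])@np.asarray(p,float)+[CL[0],CL[1],0]
def toolfor(x,z,TM=None,y=0.):
    TM=np.load("TM.npy") if TM is None else TM
    W=np.eye(4);W[:3,:3]=Rz(CL[2]);W[:3,3]=clw([x,y,z]);G=W@np.linalg.inv(TM);return G[:3,:3],G[:3,3]
E
python3 - <<'E'
from plan import *
R1,t1=toolfor(-67,150);print(t1);rows(R1,t1,4,grip=1)
R2,t2=toolfor(-67,SEAT+15);print(t2);rows(R2,t2,2,R0=R1,t0=t1,grip=1)
E
```

```text
[535.82268143 181.76092536 158.44963707]
total rot deg [ 0.05 11.99  0.23] dist 152.4 tool shift [147.5   8.1  37.8]
0.002374, 0.5997, 0.01139, 0.0369, 0.0020, 0.0094, 1.0000
0.002374, 0.5997, 0.01139, 0.0363, 0.0020, 0.0114, 1.0000
0.002374, 0.5997, 0.01139, 0.0357, 0.0020, 0.0132, 1.0000
0.002374, 0.5997, 0.01139, 0.0349, 0.0019, 0.0151, 1.0000
[535.82268143 181.76092536  55.04963707]
total rot deg [0. 0. 0.] dist 103.4 tool shift [-21.4  -0.  101.2]
0, 0, 0, -0.0107, -0.0000, 0.0506, 1.0000
0, 0, 0, -0.0107, -0.0000, 0.0506, 1.0000
```

Call:
move_arm(
  commands=[0, 0.6, 0.01, 0.037, 0.002, 0.003, 1, 0, 0.6, 0.01, 0.036, 0.002, 0.008, 1, 0, 0.6, 0.01, 0.036, 0.002, 0.015, 1, 0, 0.6, 0.01, 0.036, 0.002, 0.02, 1, 0, 0, 0, 0, 0, 0, 1],
)

```text
time_s: 10.48
position: [531.9, 182.9, 161.3]
eef_rot: [[-0.951, 0.234, -0.204], [0.229, 0.972, 0.049], [0.21, 0.0, -0.978]]
contact_force: [1.7, -0.8, -0.1]
gripper_width: 0.214
```

```bash
python3 - <<'E'
from plan import *
R2,t2=toolfor(-67,SEAT+15);rows(R2,t2,2,grip=1);print(r.sense()["time_s"])
E
```

```text
total rot deg [-0.02 -0.16  0.1 ] dist 106.3 tool shift [-26.2  -0.2 103. ]
-0.001769, -0.01603, 0.00973, -0.0131, -0.0001, 0.0515, 1.0000
-0.001769, -0.01603, 0.00973, -0.0131, -0.0001, 0.0515, 1.0000
10.475
```

Call:
move_arm(
  commands=[0, 0, 0, -0.013, 0, 0.051, 1, 0, 0, 0, -0.013, 0, 0.051, 1, 0, 0, 0, 0, 0, 0, 1],
)

```text
time_s: 10.85
position: [537.4, 181.0, 54.3]
eef_rot: [[-0.95, 0.235, -0.205], [0.23, 0.972, 0.049], [0.211, -0.001, -0.977]]
contact_force: [0.9, 0.1, 0.2]
gripper_width: 0.213
```

```bash
python3 - <<'E'
from plan import *
R2,t2=toolfor(-67,SEAT+3);rows(R2,t2,1,grip=1);s=r.read_camera("scene");crop(s["img"],260,210,400,320,5,"s10")
T=pose();c=r.read_camera("wrist");cv2.imwrite("pics/w10.png",c["img"][:,:,::-1]);print(r.sense()["contact_force"])
TM=np.load("TM.npy");W=T@TM;print(proj(s,[W[:3,:3]@np.array(p)+W[:3,3] for p in [(-30,10,0),(-30,10,14),(30,10,14),(30,-10,14),(30,10,0)]]).round(1))
E
```

```text
total rot deg [-0.07 -0.23  0.02] dist 11.4 tool shift [-0.7  0.3 11.4]
-0.01385, -0.0463, 0.00352, -0.0007, 0.0003, 0.0114, 1.0000
[0.20985703 0.60442634 0.10940687]
[[353.5 247.8]
 [353.8 243.6]
 [331.3 250. ]
 [328.  244.7]
 [331.2 254.2]]
```

View pics/s10.png

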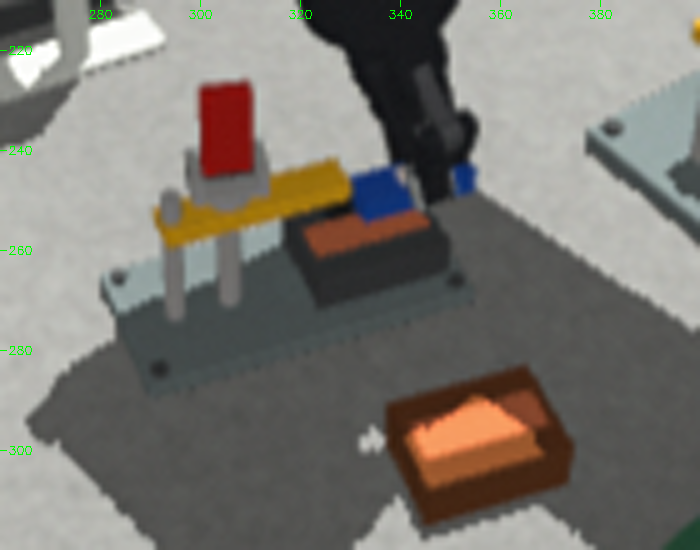

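View pics/w10.png

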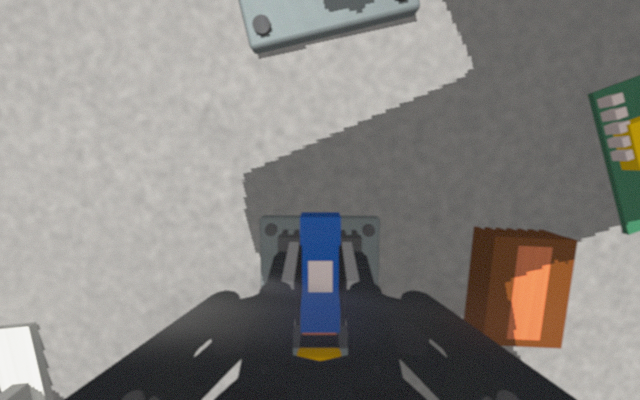

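Call:
move_arm(
  commands=[0, 0, 0, 0, 0, 0.006, 1, 0, 0, 0, -0.001, 0, 0.004, 1, 0, 0, 0, 0, 0, 0, 1],
)

```text
time_s: 11.32
position: [537.7, 181.8, 46.3]
eef_rot: [[-0.951, 0.235, -0.201], [0.23, 0.972, 0.05], [0.207, 0.001, -0.978]]
contact_force: [-0.6, -0.2, -0.9]
gripper_width: 0.213
```

Call:
move_arm(
  commands=[0, 0, 0, 0, 0, 0.0015, 1, 0, 0, 0, 0, 0, 0, 1],
)

```text
time_s: 11.58
position: [537.2, 181.8, 44.5]
eef_rot: [[-0.951, 0.235, -0.201], [0.23, 0.972, 0.05], [0.207, 0.001, -0.978]]
contact_force: [-0.4, 0.0, -0.5]
gripper_width: 0.212
```

Call:
move_arm(
  commands=[0, 0, 0, 0, 0, 0.0015, 1, 0, 0, 0, 0, 0, 0, 1],
)

```text
time_s: 11.82
position: [536.9, 181.9, 43.0]
eef_rot: [[-0.951, 0.235, -0.202], [0.23, 0.972, 0.05], [0.208, 0.001, -0.978]]
contact_force: [0.4, 0.6, -0.3]
gripper_width: 0.21
```

Call:
move_arm(
  commands=[0, 0, 0, 0, 0, 0.0015, 1, 0, 0, 0, 0, 0, 0, 1],
)

```text
time_s: 12.08
position: [536.6, 182.0, 41.5]
eef_rot: [[-0.951, 0.235, -0.202], [0.23, 0.972, 0.05], [0.208, 0.001, -0.978]]
contact_force: [1.1, 1.1, -0.7]
gripper_width: 0.214
```

Call:
move_arm(
  commands=[0, 0, 0, 0, 0, 0.001, 1, 0, 0, 0, 0, 0, 0, 1],
)

```text
time_s: 12.32
position: [536.4, 182.0, 40.5]
eef_rot: [[-0.951, 0.235, -0.202], [0.23, 0.972, 0.05], [0.208, 0.001, -0.978]]
contact_force: [0.1, 0.2, -1.1]
gripper_width: 0.211
```

Call:
move_arm(
  commands=[0, 0, 0, 0, 0, 0.001, 1, 0, 0, 0, 0, 0, 0, 1],
)

```text
time_s: 12.58
position: [536.4, 182.1, 40.2]
eef_rot: [[-0.951, 0.235, -0.201], [0.23, 0.972, 0.05], [0.207, 0.001, -0.978]]
contact_force: [-1.7, -0.5, 10.3]
gripper_width: 0.214
```

Call:
move_arm(
  commands=[0, 0, 0, 0, 0, 0, 0.45, 0, 0, 0, 0, 0, 0, 0.3, 0, 0, 0, 0, 0, 0, 0.2, 0, 0, 0, 0, 0, -0.02, 0.2, 0, 0, 0, 0, 0, -0.025, 0.2],
)

```text
time_s: 13.2
position: [545.0, 179.8, 83.7]
eef_rot: [[-0.951, 0.235, -0.203], [0.23, 0.972, 0.049], [0.209, 0.0, -0.978]]
contact_force: [0.3, 0.8, 1.3]
gripper_width: 0.4
```

```bash
python3 - <<'E'
from plan import *
R1,t1=downpose(clw([-78,0,90]),np.pi+CL[2]);rows(R1,t1,3,grip=.2)
s=r.read_camera("scene");crop(s["img"],260,210,400,320,5,"s11");s=r.sense();print(s["time_s"],s["gripper_width"],s["joints"].round(1))
E
```

```text
total rot deg [ 1.000e-02 -1.204e+01  7.000e-02] dist 14.9 tool shift [14.5 -0.1 -3.3]
0.0007404, -0.8028, 0.004514, 0.0048, -0.0000, -0.0011, 0.2000
0.0007404, -0.8028, 0.004514, 0.0048, -0.0000, -0.0014, 0.2000
0.0007404, -0.8028, 0.004514, 0.0046, -0.0000, -0.0018, 0.2000
13.25 0.40246893215352225 [  9.5  39.   84.4   5.1  67.5 -69.3]
```

View pics/s11.png

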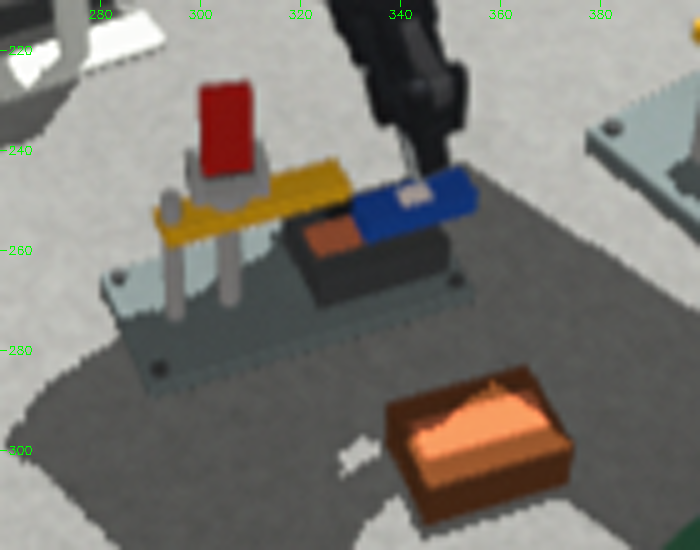

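The module is lying flat on the sink, clear of the foot. I'll straighten the tool, take a picture, and regrasp it vertically.

Call:
move_arm(
  commands=[0, -0.8, 0, 0.005, 0, -0.001, 0.2, 0, -0.8, 0, 0.005, 0, -0.001, 0.2, 0, -0.8, 0, 0.0045, 0, -0.002, 0.2, 0, 0, 0, 0, 0, 0, 0.2],
)

```text
time_s: 13.75
position: [530.7, 183.4, 89.9]
eef_rot: [[-0.972, 0.234, -0.0], [0.234, 0.972, 0.001], [0.0, 0.001, -1.0]]
contact_force: [-0.7, -0.3, -1.0]
gripper_width: 0.4
```

```bash
python3 - <<'E'
from plan import *
T=pose();c=r.read_camera("wrist");np.save("w12.npy",T);crop(c["img"],220,160,420,310,4,"w12z");print(T[:3,3],r.sense()["time_s"])
for x in (-67,):
  print(proj(c,[clw([x+a,b,SEAT+14]) for a,b in [(-30,-10),(-30,10),(30,10),(30,-10)]],T).round(1))
R1,t1=downpose(clw([-78,0,SEAT+4]),np.pi+CL[2]);rows(R1,t1,1,grip=.2)
E
```

```text
[530.73356287 183.4323678   89.8699556 ] 13.8
[[304.  198.5]
 [335.4 198.5]
 [333.8 279.2]
 [305.2 279.2]]
total rot deg [ 0.05 -0.04  0.1 ] dist 54.2 tool shift [-0.4 -0.5 54.2]
0.009834, -0.007942, 0.02008, -0.0004, -0.0005, 0.0542, 0.2000
```

View pics/w12z.png

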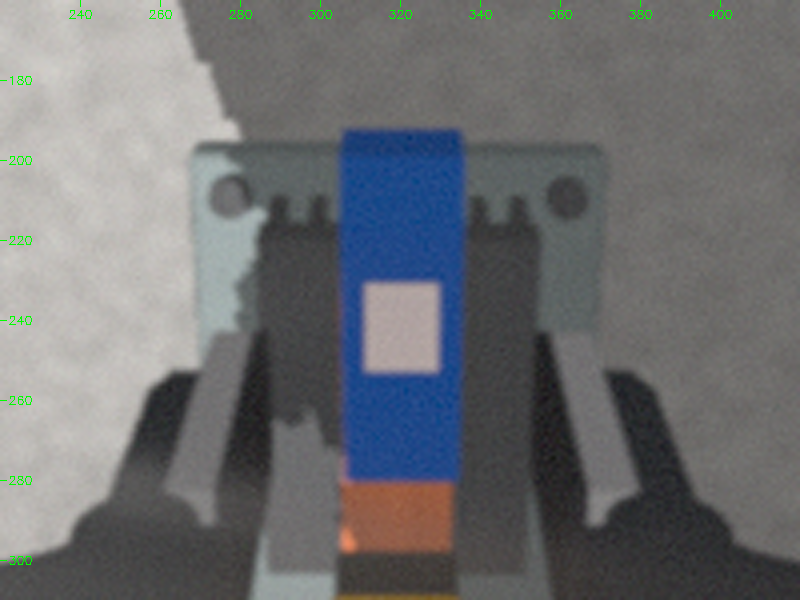

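Call:
move_arm(
  commands=[0, 0, 0, 0, 0, 0.025, 0.2, 0, 0, 0, 0, 0, 0.02, 0.2, 0, 0, 0, 0, 0, 0.007, 0.2, 0, 0, 0, 0, 0, 0, 0.4, 0, 0, 0, 0, 0, 0, 1],
)

```text
time_s: 14.42
position: [532.4, 183.2, 38.3]
eef_rot: [[-0.972, 0.235, 0.001], [0.235, 0.972, 0.001], [-0.001, 0.001, -1.0]]
contact_force: [-0.7, 0.0, 0.2]
gripper_width: 0.22
```

Call:
move_arm(
  commands=[0, 0, 0, 0, 0, 0, 1, 0, 0, 0, 0, 0, 0, 1],
)

```text
time_s: 14.68
position: [532.2, 183.2, 38.1]
eef_rot: [[-0.972, 0.235, 0.001], [0.235, 0.972, 0.001], [-0.001, 0.001, -1.0]]
contact_force: [-1.4, 0.3, 3.0]
gripper_width: 0.216
```

Call:
move_arm(
  commands=[0, 0, 0, 0, 0, -0.0025, 1, 0, 0, 0, -0.008, -0.0005, 0, 1, 0, 0, 0, -0.008, 0, 0, 1, 0, 0, 0, -0.008, 0, 0, 1, 0, 0, 0, 0, 0, 0, 1],
)

```text
time_s: 15.3
position: [555.9, 176.8, 40.1]
eef_rot: [[-0.972, 0.235, 0.001], [0.235, 0.972, 0.001], [-0.001, 0.001, -1.0]]
contact_force: [0.1, 0.2, 0.2]
gripper_width: 0.212
```

```bash
python3 - <<'E'
from plan import *
T=pose();c=r.read_camera("wrist");crop(c["img"],220,160,420,310,4,"w13z");print(T[:3,3],r.sense()["time_s"],r.sense()["contact_force"])
print(Rz(CL[2]).T@(T[:3,3]-[CL[0],CL[1],0]))
print(proj(c,[clw([-42+a,b,SEAT+14+2.5]) for a,b in [(-30,-10),(-30,10),(30,10),(30,-10)]],T).round(1))
print(proj(c,[clw([-42+a,b,SEAT]) for a,b in [(-35,-25),(-35,25),(35,25),(35,-25)]],T).round(1))
s=r.read_camera("scene");crop(s["img"],260,210,400,320,5,"s13")
E
```

```text
[555.93037846 176.80277629  40.09277601] 15.35 [ 0.46754885  0.55002219 -1.56021222]
[-53.12535773  -0.19297125  40.09277601]
[[299.7 233.5]
 [341.9 233.5]
 [339.2 334.3]
 [302.  334.3]]
[[272.6 210.7]
 [368.7 210.7]
 [362.5 320. ]
 [278.4 320.1]]
```

View pics/w13z.png

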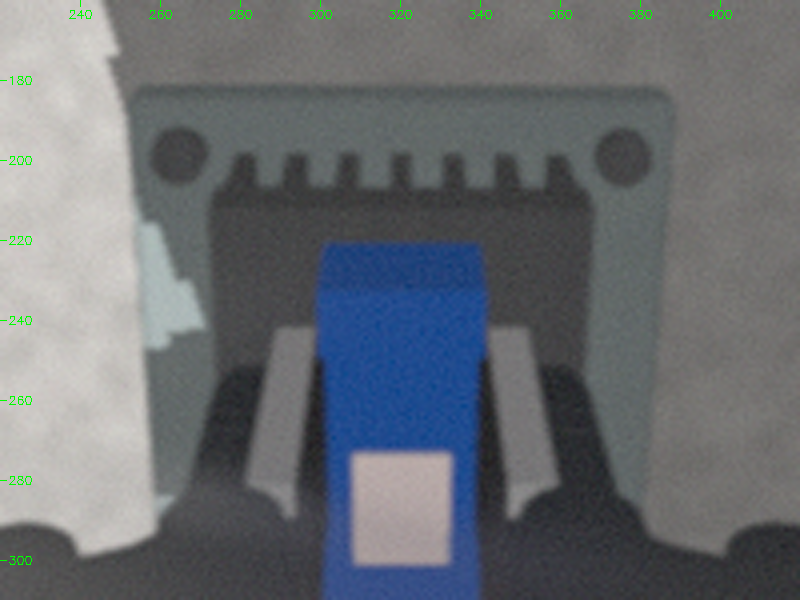

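View pics/s13.png

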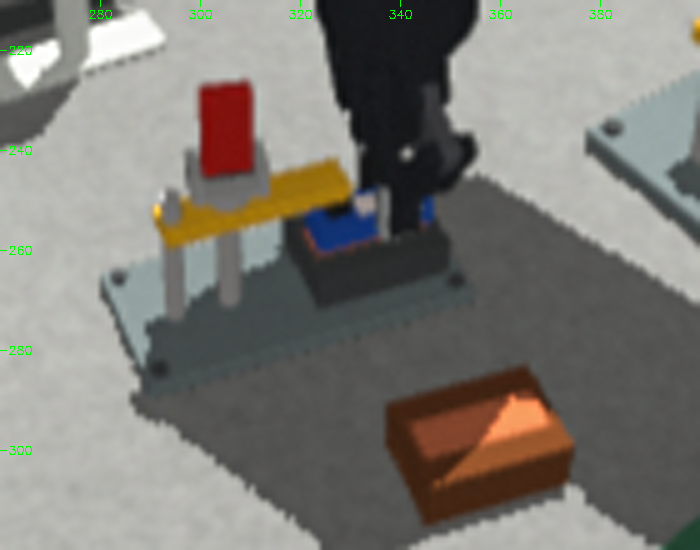

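Call:
move_arm(
  commands=[0, 0, 0, 0, 0, 0.002, 1, 0, 0, 0, 0, 0, 0, 1],
)

```text
time_s: 15.65
position: [554.9, 177.1, 38.1]
eef_rot: [[-0.972, 0.235, 0.001], [0.235, 0.972, 0.001], [-0.0, 0.001, -1.0]]
contact_force: [-0.3, 0.1, 1.3]
gripper_width: 0.211
```

Call:
move_arm(
  commands=[0, 0, 0, 0, 0, 0.0006, 1, 0, 0, 0, 0, 0, 0, 0.45, 0, 0, 0, 0, 0, 0, 0.3, 0, 0, 0, 0, 0, 0, 0.25],
)

```text
time_s: 16.15
position: [555.1, 177.0, 37.5]
eef_rot: [[-0.972, 0.235, 0.001], [0.235, 0.972, 0.001], [-0.0, 0.001, -1.0]]
contact_force: [-0.0, -0.3, 0.6]
gripper_width: 0.377
```

```bash
python3 - <<'E'
from plan import *
T=pose();c=r.read_camera("wrist");crop(c["img"],220,160,420,310,4,"w14z");print(T[:3,3],r.sense()["time_s"],r.sense()["contact_force"],r.sense()["gripper_width"])
print(proj(c,[clw([-42+a,b,SEAT+14]) for a,b in [(-30,-10),(-30,10),(30,10),(30,-10)]],T).round(1))
E
```

```text
[555.07287764 177.04337813  37.48500012] 16.2 [ 1.06734979 -1.04493147 -0.34295662] 0.3736726682181472
[[299.7 235.2]
 [341.8 235.3]
 [339.  335.8]
 [301.9 335.8]]
```

View pics/w14z.png

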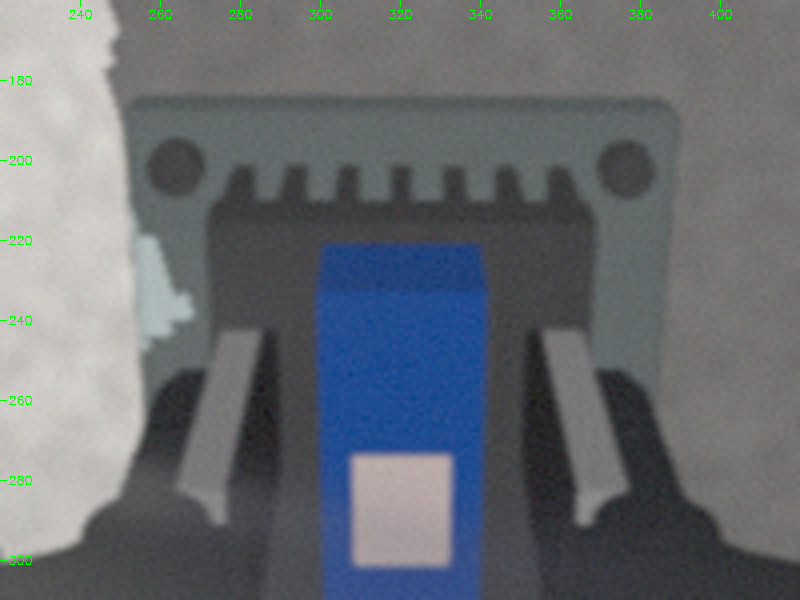

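```bash
cat > lev.py <<'E'
from plan import *
from scipy.spatial import ConvexHull
def lever_iou(c,img,T,axis,yaw,fold=0,w=24,th=10,z0=104,base=94):
    # bolt x dir = yaw (world), fold towards y
    ux=np.array([np.cos(yaw),np.sin(yaw),0]);uy=np.array([-np.sin(yaw),np.cos(yaw),0]);uz=np.array([0,0,1.])
    up=np.cos(fold)*uz+np.sin(fold)*uy;n=np.cos(fold)*uy-np.sin(fold)*uz
    P=[np.r_[axis,base]+a*w/2*ux+b*th/2*n+h*up for a in(-1,1) for b in(-1,1) for h in (z0-94,52)]
    uv=proj(c,P,T);m=np.zeros(img.shape[:2],np.uint8)
    cv2.fillConvexPoly(m,cv2.convexHull(np.round(uv*16).astype(np.int32)),1,shift=4)
    return m,uv
def redmask(img,box):
    i=img.astype(int);m=((i[:,:,0]>70)&(i[:,:,0]>2.2*i[:,:,1])&(i[:,:,0]>2.2*i[:,:,2])).astype(np.uint8)
    o=np.zeros_like(m);x0,y0,x1,y1=box;o[y0:y1,x0:x1]=m[y0:y1,x0:x1];return o
E
python3 - <<'E'
from lev import *
c=r.read_camera("wrist");T9=np.load("w9.npy");i9=cv2.imread("pics/w9.png")[:,:,::-1]
ax=clw([30,0,0])[:2];print("axis",ax)
rm=redmask(i9,(315,120,360,185));print(rm.sum())
from scipy.optimize import minimize
best=[]
for d in range(-90,90,5):
    for dx in (-2,0,2):
        for dy in (-2,0,2):
            m,_=lever_iou(c,i9,T9,clw([30+dx,dy,0])[:2],CL[2]+np.radians(d));best.append(((m&rm).sum()/(m|rm).sum(),d,dx,dy))
best.sort(reverse=True);print(best[:8])
t=r.read_camera("top");s=r.read_camera("scene")
rs=redmask(s["img"],(295,215,320,250));print("scene",rs.sum());b2=[]
for d in range(-90,90,5):
    m,_=lever_iou(s,s["img"],None,ax,CL[2]+np.radians(d));b2.append((round((m&rs).sum()/(m|rs).sum(),3),d))
b2.sort(reverse=True);print(b2[:6])
E
```

```text
axis [636.75221997 157.36846972]
773
[(np.float64(0.8496659242761693), -5, 0, 0), (np.float64(0.8402173913043478), -10, 0, 0), (np.float64(0.8177777777777778), 0, 0, 0), (np.float64(0.8111814345991561), -15, 0, 0), (np.float64(0.8060671722643553), -5, 2, 0), (np.float64(0.805793991416309), -10, -2, 0), (np.float64(0.8045602605863192), -5, -2, 0), (np.float64(0.7976694915254238), -10, 2, 0)]
scene 180
[(np.float64(0.811), 40), (np.float64(0.805), -20), (np.float64(0.79), -80), (np.float64(0.788), 25), (np.float64(0.779), 35), (np.float64(0.778), -25)]
```

Call:
move_arm(
  commands=[0, 0, 0, 0, 0, -0.02, 0.25, 0, 0, 0, 0, 0, -0.05, 0.25, 0, 0, 0, 0, 0, -0.05, 0.25, 0, 0, 0, 0, 0, -0.05, 0.25, 0, 0, 0, -0.05, 0, 0, 0.25],
)

```text
time_s: 16.98
position: [604.0, 166.2, 212.4]
eef_rot: [[-0.972, 0.233, 0.006], [0.233, 0.972, 0.002], [-0.006, 0.003, -1.0]]
contact_force: [1.4, 0.6, 0.2]
gripper_width: 0.373
```

Call:
move_arm(
  commands=[0, 0, 0, -0.055, 0, -0.005, 0.25, 0, 0, 0, -0.055, 0, -0.005, 0.25, 0, 0, 0, 0, 0, 0, 0.25],
)

```text
time_s: 17.35
position: [713.4, 137.9, 217.1]
eef_rot: [[-0.972, 0.237, 0.002], [0.237, 0.972, 0.001], [-0.002, 0.001, -1.0]]
contact_force: [0.3, -0.8, -0.5]
gripper_width: 0.373
```

```bash
python3 - <<'E'
from lev import *
T=pose();c=r.read_camera("wrist");np.save("w15.npy",T);img=c["img"];cv2.imwrite("pics/w15.png",img[:,:,::-1]);print(T[:3,3],r.sense()["time_s"])
uv=proj(c,[clw([30,0,146]),clw([30,0,94]),clw([-42,0,SEAT])],T).round(0);print(uv)
x,y=uv[0].astype(int);crop(img,x-60,max(y-90,0),x+60,y+40,5,"w15z")
rm=redmask(img,(x-30,y-30,x+30,y+30));print(rm.sum());b=[]
for d in range(-40,40,2):
  for dx in np.arange(-3,3.1,1):
    for dy in np.arange(-3,3.1,1):
      m,_=lever_iou(c,img,T,clw([30+dx,dy,0])[:2],CL[2]+np.radians(d));b.append((round((m&rm).sum()/(m|rm).sum(),3),d,dx,dy))
b.sort(reverse=True);print(b[:8])
E
```

```text
[713.43678167 137.87877006 217.06616286] 17.4
[[321.  96.]
 [321.  95.]
 [321.  12.]]
494
[(np.float64(0.768), -8, np.float64(0.0), np.float64(0.0)), (np.float64(0.768), -16, np.float64(-1.0), np.float64(0.0)), (np.float64(0.767), -4, np.float64(0.0), np.float64(0.0)), (np.float64(0.767), -10, np.float64(0.0), np.float64(0.0)), (np.float64(0.767), -12, np.float64(-1.0), np.float64(0.0)), (np.float64(0.767), -14, np.float64(-1.0), np.float64(0.0)), (np.float64(0.766), -6, np.float64(0.0), np.float64(0.0)), (np.float64(0.766), -14, np.float64(0.0), np.float64(0.0))]
```

View pics/w15z.png

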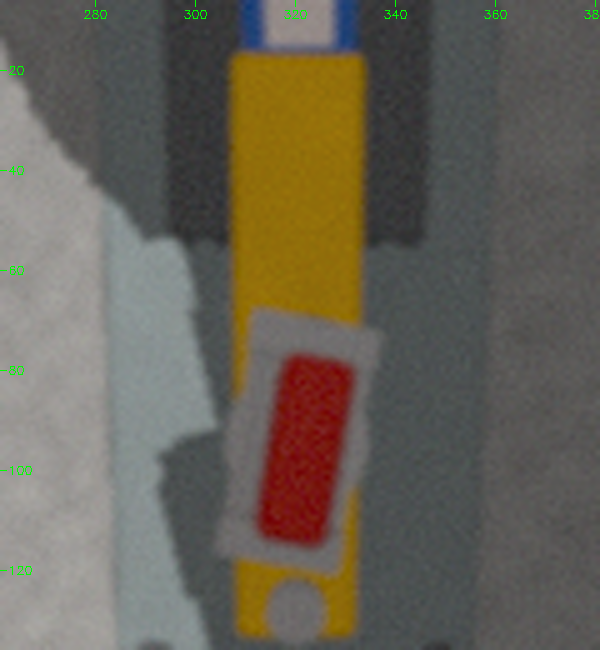

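```bash
python3 - <<'E'
from plan import *
from lev import *
T=np.load("w15.npy");c=r.read_camera("wrist")
o=(261,6);k=5
cs=[atz(ray(c,(o[0]+a/k,o[1]+b/k),T),146)for a,b in[(282,354),(356,362),(326,547),(257,538)]];cs=np.array(cs);print("centre",cs.mean(0),"axis",clw([30,0,0]),"len",np.linalg.norm(cs[0]-cs[3]),np.linalg.norm(cs[0]-cs[1]))
v=(cs[3]-cs[0]+cs[2]-cs[1]);yaw=np.arctan2(v[1],v[0]);print("long axis yaw",np.degrees(yaw))
R1,t1=downpose([*clw([30,0,0])[:2],200],yaw+np.pi);rows(R1,t1,3,grip=.25)
E
```

```text
centre [636.8855293  157.85763961 146.        ] axis [636.75221997 157.36846972   0.        ] len 23.14089978387078 9.556218615067488
long axis yaw -22.440664871683655
total rot deg [ 0.03 -0.04  8.83] dist 77.6 tool shift [75.7  0.4 17. ]
0.00184, -0.002521, 0.5884, 0.0252, 0.0001, 0.0057, 0.2500
0.00184, -0.002521, 0.5884, 0.0252, -0.0012, 0.0056, 0.2500
0.00184, -0.002521, 0.5884, 0.0251, -0.0024, 0.0056, 0.2500
```

Call:
move_arm(
  commands=[0, 0, 0.58, 0.025, 0, 0.005, 0.25, 0, 0, 0.58, 0.025, -0.001, 0.005, 0.25, 0, 0, 0.58, 0.0255, -0.0025, 0.006, 0.25, 0, 0, 0, 0, 0, 0, 0.25],
)

```text
time_s: 17.95
position: [634.2, 158.3, 201.6]
eef_rot: [[-0.926, 0.378, -0.001], [0.378, 0.926, 0.001], [0.002, -0.0, -1.0]]
contact_force: [-0.2, 0.7, -0.6]
gripper_width: 0.376
```

```bash
python3 - <<'E'
from plan import *
R1,t1=downpose([636.8,157.6,117],np.pi-np.radians(22.2));rows(R1,t1,3,grip=.25)
s=r.sense();print(s["time_s"],s["joints"].round(1))
E
```

```text
total rot deg [-0.   -0.09 -0.03] dist 84.6 tool shift [-2.8  0.4 84.6]
-3.467e-05, -0.006106, -0.001915, -0.0009, 0.0001, 0.0282, 0.2500
-3.467e-05, -0.006106, -0.001915, -0.0009, 0.0001, 0.0282, 0.2500
-3.467e-05, -0.006106, -0.001915, -0.0009, 0.0001, 0.0282, 0.2500
17.95 [  8.8  32.4  75.    0.   72.6 -59. ]
```

Call:
move_arm(
  commands=[0, 0, 0, -0.001, 0, 0.025, 0.25, 0, 0, 0, -0.0015, 0, 0.025, 0.25, 0, 0, 0, 0, 0, 0, 0.25],
)

```text
time_s: 18.32
position: [638.3, 156.4, 150.3]
eef_rot: [[-0.926, 0.379, -0.002], [0.379, 0.926, 0.0], [0.002, -0.001, -1.0]]
contact_force: [-0.3, 0.1, 0.2]
gripper_width: 0.377
```

```bash
python3 - <<'E'
from plan import *
T=pose();c=r.read_camera("wrist");crop(c["img"],220,160,420,310,4,"w16z")
R1,t1=downpose([636.8,157.6,117],np.pi-np.radians(22.2));rows(R1,t1,2,grip=.25)
E
```

```text
total rot deg [ 0.02 -0.03 -0.06] dist 34.7 tool shift [ 2.5  0.1 34.6]
0.002373, -0.00303, -0.005934, 0.0013, 0.0000, 0.0173, 0.2500
0.002373, -0.00303, -0.005934, 0.0013, 0.0000, 0.0173, 0.2500
```

View pics/w16z.png

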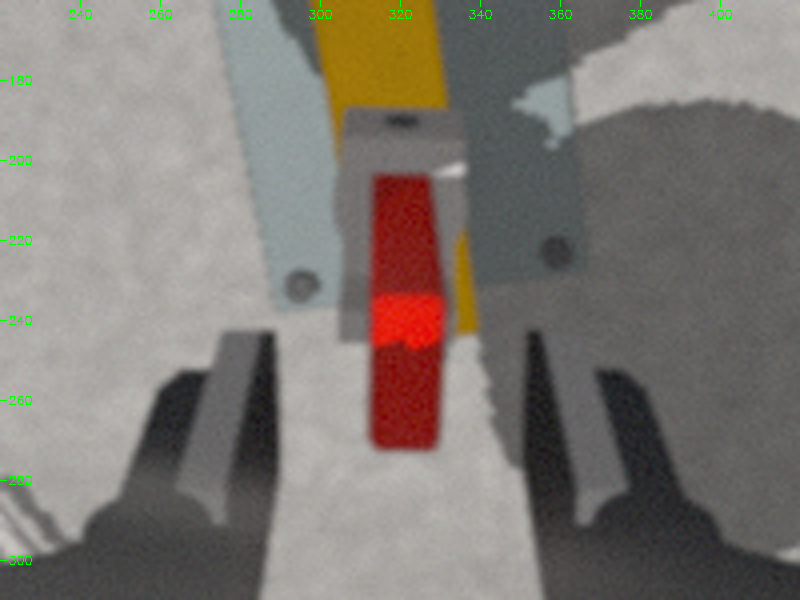

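Call:
move_arm(
  commands=[0, 0, 0, 0.0015, 0, 0.02, 0.25, 0, 0, 0, 0.001, 0, 0.012, 0.25, 0, 0, 0, 0, 0, 0, 0.5, 0, 0, 0, 0, 0, 0, 0.7, 0, 0, 0, 0, 0, 0, 0.8],
)

```text
time_s: 19.0
position: [637.4, 157.0, 120.5]
eef_rot: [[-0.925, 0.379, 0.001], [0.379, 0.925, -0.0], [-0.001, 0.0, -1.0]]
contact_force: [-1.4, -3.8, 3.1]
gripper_width: 0.113
```

Call:
move_arm(
  commands=[0, 0, 0, 0, 0, 0, 1, 0, 0, 0, 0, 0, 0, 1, 0, 0, 0, 0, 0, 0, 1],
)

```text
time_s: 19.38
position: [637.4, 157.0, 120.6]
eef_rot: [[-0.925, 0.379, 0.002], [0.379, 0.925, 0.0], [-0.001, 0.001, -1.0]]
contact_force: [-2.0, -4.8, 7.0]
gripper_width: 0.108
```

```bash
python3 - <<'E'
from plan import *
s=r.sense();print(s["time_s"],s["position"],s["contact_force"],s["torque"],s["gripper_width"],s["joints"].round(1))
E
```

```text
19.375 [637.43044547 156.96786601 120.55737455] [-1.96781873 -4.79862479  7.00543394] [-1.04583208  0.50003501 -0.12550021] 0.10834680519514758 [  8.6  37.5  79.3  -0.   63.1 -59.1]
```

Call:
move_arm(
  commands=[0, 0, 1, 0, 0, 0, 1, 0, 0, 1.6, 0, 0, 0, 1, 0, 0, 1.6, 0, 0, 0, 1, 0, 0, 1.6, 0, 0, 0, 1, 0, 0, 1.6, 0, 0, 0, 1],
)

```text
time_s: 20.0
position: [637.3, 156.6, 120.6]
eef_rot: [[-0.507, 0.862, 0.001], [0.862, 0.507, -0.001], [-0.001, 0.001, -1.0]]
contact_force: [-3.1, -9.2, 7.5]
gripper_width: 0.111
```

```bash
cat > st.py <<'E'
from plan import *
s=r.sense();R=s["eef_rot"];print(s["time_s"],s["position"].round(2),"F",s["contact_force"].round(2),"M",s["torque"].round(3),s["gripper_width"].round(3),"j6",s["joints"][5].round(1),"yaw",np.degrees(np.arctan2(R[1,0],R[0,0])).round(2))
E
python3 st.py
```

```text
Traceback (most recent call last):
  File "st.py", line 2, in <module>
    s=r.sense();R=s["eef_rot"];print(s["time_s"],s["position"].round(2),"F",s["contact_force"].round(2),"M",s["torque"].round(3),s["gripper_width"].round(3),"j6",s["joints"][5].round(1),"yaw",np.degrees(np.arctan2(R[1,0],R[0,0])).round(2))
                                                                                                                                 ^^^^^^^^^^^^^^^^^^^^^^^^
AttributeError: 'float' object has no attribute 'round'
```

```bash
sed -i 's/s\["gripper_width"\].round(3)/round(s["gripper_width"],3)/' st.py; python3 st.py
```

```text
20.0 [637.35 156.55 120.57] F [-3.07 -9.15  7.48] M [-1.695  0.597  0.11 ] 0.111 j6 -21.8 yaw 120.45
```

Call:
move_arm(
  commands=[0, 0, 1.6, -0.0005, -0.0003, 0, 1, 0, 0, 1.6, 0, 0, 0, 1, 0, 0, 1.6, 0, 0, 0, 1, 0, 0, 1.6, 0, 0, 0, 1, 0, 0, 0, 0, 0, 0, 1],
)

```text
time_s: 20.62
position: [637.0, 156.2, 120.5]
eef_rot: [[0.025, 1.0, 0.001], [1.0, -0.025, -0.0], [-0.0, 0.001, -1.0]]
contact_force: [-4.7, -7.7, 8.8]
gripper_width: 0.109
```

```bash
python3 st.py; python3 - <<'E'
from plan import *
c=r.read_camera("wrist");cv2.imwrite("pics/w17.png",c["img"][:,:,::-1])
s=r.read_camera("scene");crop(s["img"],260,210,400,320,5,"s17")
E
```

```text
20.625 [637.04 156.2  120.55] F [-4.71 -7.71  8.82] M [-1.304  0.891 -0.085] 0.109 j6 10.0 yaw 88.57
```

View pics/s17.png

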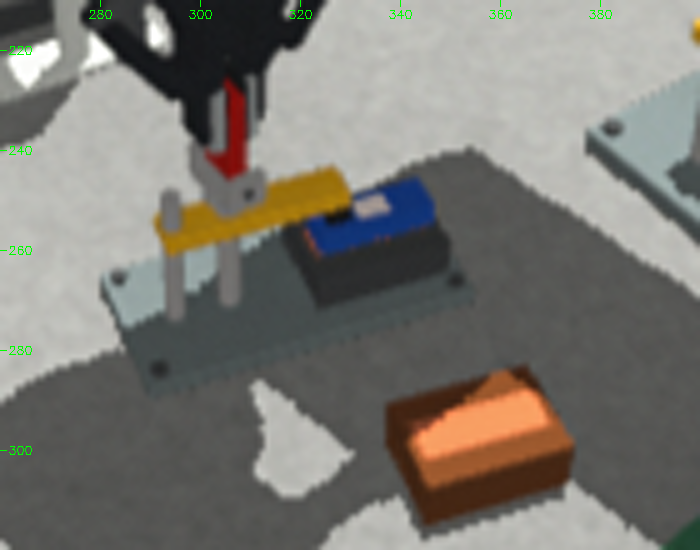

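Call:
move_arm(
  commands=[0, 0, 1, -0.0005, -0.0005, 0, 1, 0, 0, 1, 0, 0, 0, 1, 0, 0, 1, 0, 0, 0, 1],
)

```text
time_s: 21.1
position: [636.7, 156.0, 120.5]
eef_rot: [[0.283, 0.959, 0.001], [0.959, -0.283, 0.0], [0.0, 0.001, -1.0]]
contact_force: [-3.9, -3.5, 6.4]
gripper_width: 0.104
```

```bash
python3 st.py
```

```text
21.1 [636.74 156.02 120.54] F [-3.92 -3.5   6.36] M [-0.783  0.666  0.138] 0.104 j6 25.0 yaw 73.55
```

Call:
move_arm(
  commands=[0, 0, 1, 0, 0, 0, 1, 0, 0, 1, 0, 0, 0, 1],
)

```text
time_s: 21.35
position: [636.6, 156.0, 120.5]
eef_rot: [[0.445, 0.895, 0.001], [0.895, -0.445, 0.0], [0.001, 0.001, -1.0]]
contact_force: [-4.7, -4.1, 6.6]
gripper_width: 0.104
```

```bash
python3 st.py
```

```text
21.35 [636.63 156.03 120.52] F [-4.72 -4.06  6.58] M [-0.858  0.803  0.148] 0.104 j6 35.0 yaw 63.55
```

Call:
move_arm(
  commands=[0, 0, 1, 0, 0, 0, 1, 0, 0, 1, 0, 0, 0, 1],
)

```text
time_s: 21.6
position: [636.5, 156.0, 120.5]
eef_rot: [[0.594, 0.804, 0.001], [0.804, -0.594, 0.0], [0.001, 0.001, -1.0]]
contact_force: [-4.2, -4.3, 7.0]
gripper_width: 0.107
```

```bash
python3 st.py
```

```text
21.6 [636.52 156.03 120.54] F [-4.19 -4.31  6.96] M [-0.795  0.985  0.156] 0.107 j6 45.0 yaw 53.55
```

Call:
move_arm(
  commands=[0, 0, 0.8, 0, 0, 0, 1, 0, 0, 0.8, 0, 0, 0, 1],
)

```text
time_s: 21.85
position: [636.4, 156.0, 120.5]
eef_rot: [[0.7, 0.714, 0.001], [0.714, -0.7, 0.0], [0.001, 0.0, -1.0]]
contact_force: [-5.0, -3.9, 7.8]
gripper_width: 0.105
```

```bash
python3 st.py
```

```text
21.85 [636.43 156.04 120.54] F [-4.99 -3.88  7.77] M [-0.712  0.999  0.099] 0.105 j6 53.0 yaw 45.58
```

Call:
move_arm(
  commands=[0, 0, 0.7, 0, 0, 0, 1, 0, 0, 0.7, 0, 0, 0, 1],
)

```text
time_s: 22.1
position: [636.3, 156.1, 120.5]
eef_rot: [[0.782, 0.624, 0.0], [0.624, -0.782, 0.0], [0.0, 0.0, -1.0]]
contact_force: [-5.7, -4.0, 8.7]
gripper_width: 0.104
```

```bash
python3 st.py
```

```text
22.1 [636.33 156.07 120.5 ] F [-5.65 -4.01  8.66] M [-0.682  1.156  0.185] 0.104 j6 60.0 yaw 38.6
```

Call:
move_arm(
  commands=[0, 0, 0.6, 0, 0, 0, 1],
)

```text
time_s: 22.22
position: [636.3, 156.1, 120.5]
eef_rot: [[0.813, 0.582, 0.0], [0.582, -0.813, 0.0], [0.0, 0.0, -1.0]]
contact_force: [-5.1, -3.2, 8.6]
gripper_width: 0.11
```

```bash
python3 st.py
```

```text
22.225 [636.29 156.1  120.5 ] F [-5.15 -3.21  8.58] M [-0.696  1.142  0.127] 0.11 j6 62.9 yaw 35.61
```

Call:
move_arm(
  commands=[0, 0, 0.5, 0, 0, 0, 1],
)

```text
time_s: 22.35
position: [636.3, 156.1, 120.6]
eef_rot: [[0.837, 0.546, 0.0], [0.546, -0.837, 0.0], [0.0, -0.0, -1.0]]
contact_force: [-5.4, -4.5, 8.5]
gripper_width: 0.109
```

```bash
python3 st.py
```

```text
22.35 [636.31 156.13 120.56] F [-5.44 -4.51  8.54] M [-0.718  1.124  0.129] 0.109 j6 65.4 yaw 33.13
```

Call:
move_arm(
  commands=[0, 0, 0.5, 0, 0, 0, 1],
)

```text
time_s: 22.48
position: [636.3, 156.1, 120.5]
eef_rot: [[0.86, 0.51, 0.0], [0.51, -0.86, 0.0], [0.0, -0.0, -1.0]]
contact_force: [-6.5, -3.6, 8.2]
gripper_width: 0.104
```

```bash
python3 st.py
```

```text
22.475 [636.25 156.12 120.53] F [-6.5  -3.6   8.17] M [-0.656  1.186  0.168] 0.104 j6 67.9 yaw 30.64
```

Call:
move_arm(
  commands=[0, 0, 0.5, 0, 0, 0, 1],
)

```text
time_s: 22.6
position: [636.2, 156.1, 120.5]
eef_rot: [[0.882, 0.472, 0.0], [0.472, -0.882, 0.0], [0.0, -0.0, -1.0]]
contact_force: [-6.1, -3.0, 8.2]
gripper_width: 0.102
```

```bash
python3 st.py
```

```text
22.6 [636.24 156.14 120.54] F [-6.08 -3.02  8.22] M [-0.633  1.236  0.122] 0.102 j6 70.4 yaw 28.13
```

Call:
move_arm(
  commands=[0, 0, 0.5, 0, 0, 0, 1],
)

```text
time_s: 22.72
position: [636.2, 156.1, 120.5]
eef_rot: [[0.902, 0.433, 0.0], [0.433, -0.902, 0.0], [0.0, -0.0, -1.0]]
contact_force: [-6.7, -3.8, 8.9]
gripper_width: 0.106
```

```bash
python3 st.py
```

```text
22.725 [636.21 156.15 120.53] F [-6.71 -3.75  8.89] M [-0.605  1.246  0.184] 0.106 j6 72.9 yaw 25.64
```

Call:
move_arm(
  commands=[0, 0, 0.4, 0, 0, 0, 1],
)

```text
time_s: 22.85
position: [636.2, 156.2, 120.5]
eef_rot: [[0.916, 0.401, 0.0], [0.401, -0.916, 0.0], [0.0, -0.0, -1.0]]
contact_force: [-7.0, -3.0, 8.8]
gripper_width: 0.108
```

```bash
python3 st.py
```

```text
22.85 [636.2  156.15 120.52] F [-7.03 -2.95  8.82] M [-0.567  1.309  0.204] 0.108 j6 74.9 yaw 23.65
```

Call:
move_arm(
  commands=[0, 0, 0.4, 0, 0, 0, 1],
)

```text
time_s: 22.98
position: [636.2, 156.2, 120.5]
eef_rot: [[0.929, 0.369, 0.0], [0.369, -0.929, 0.0], [0.0, -0.0, -1.0]]
contact_force: [-6.8, -3.0, 8.2]
gripper_width: 0.105
```

```bash
python3 st.py
```

```text
22.975 [636.19 156.17 120.53] F [-6.81 -3.03  8.2 ] M [-0.587  1.329  0.207] 0.105 j6 76.9 yaw 21.65
```

Call:
move_arm(
  commands=[0, 0, 0.4, 0, 0, 0, 1],
)

```text
time_s: 23.1
position: [636.2, 156.2, 120.5]
eef_rot: [[0.942, 0.336, 0.0], [0.336, -0.942, 0.0], [0.0, -0.0, -1.0]]
contact_force: [-7.6, -3.0, 8.8]
gripper_width: 0.1
```

```bash
python3 st.py; python3 - <<'E'
from plan import *
s=r.read_camera("scene");crop(s["img"],260,210,400,320,5,"s18")
E
```

```text
23.1 [636.16 156.18 120.53] F [-7.65 -2.99  8.77] M [-0.538  1.287  0.245] 0.1 j6 78.9 yaw 19.66
```

View pics/s18.png

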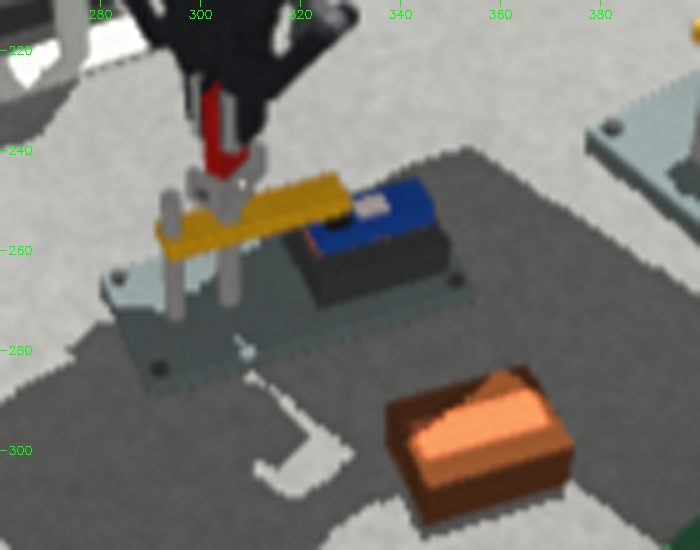

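Call:
move_arm(
  commands=[0, 0, 0.2, 0, 0, 0, 1],
)

```text
time_s: 23.28
position: [636.1, 156.2, 120.5]
eef_rot: [[0.947, 0.321, 0.0], [0.321, -0.947, 0.0], [0.0, -0.0, -1.0]]
contact_force: [-6.5, -3.4, 8.8]
gripper_width: 0.109
```

```bash
python3 st.py
```

```text
23.275 [636.14 156.19 120.51] F [-6.47 -3.4   8.79] M [-0.525  1.326  0.325] 0.109 j6 79.9 yaw 18.7
```

Call:
move_arm(
  commands=[0, 0, 0.2, 0, 0, 0, 1],
)

```text
time_s: 23.4
position: [636.1, 156.2, 120.5]
eef_rot: [[0.953, 0.304, 0.0], [0.304, -0.953, 0.0], [0.0, -0.0, -1.0]]
contact_force: [-7.0, -2.5, 10.2]
gripper_width: 0.108
```

```bash
python3 st.py
```

```text
23.4 [636.09 156.24 120.52] F [-7.03 -2.55 10.15] M [-0.513  1.357  0.338] 0.108 j6 80.9 yaw 17.7
```

Call:
move_arm(
  commands=[0, 0, 0, 0, 0, 0, 1, 0, 0, 0, 0, 0, 0, 1],
)

```text
time_s: 23.65
position: [636.1, 156.2, 120.5]
eef_rot: [[0.953, 0.304, 0.0], [0.304, -0.953, 0.0], [0.0, -0.0, -1.0]]
contact_force: [-6.2, -3.2, 9.1]
gripper_width: 0.103
```

```bash
python3 st.py
```

```text
23.65 [636.12 156.19 120.52] F [-6.25 -3.16  9.11] M [-0.505  1.273  0.212] 0.103 j6 80.8 yaw 17.72
```

Call:
move_arm(
  commands=[0, 0, 0, 0, 0, 0, 0.75, 0, 0, 0, 0, 0, 0, 0.4, 0, 0, 0, 0, 0, 0, 0.4, 0, 0, 0, 0, 0, -0.014, 0.4, 0, 0, 0, 0, 0, 0, 0.4],
)

```text
time_s: 24.28
position: [637.5, 156.5, 135.2]
eef_rot: [[0.953, 0.304, 0.003], [0.304, -0.953, 0.001], [0.003, -0.0, -1.0]]
contact_force: [-0.5, -0.1, 0.4]
gripper_width: 0.302
```

```bash
python3 st.py;python3 - <<'E'
from plan import *
c=r.read_camera("wrist");crop(c["img"],220,160,420,310,4,"w19z")
E
```

```text
24.275 [637.54 156.55 135.21] F [-0.48 -0.07  0.39] M [-0.013  0.009  0.004] 0.302 j6 80.8 yaw 17.71
```

View pics/w19z.png

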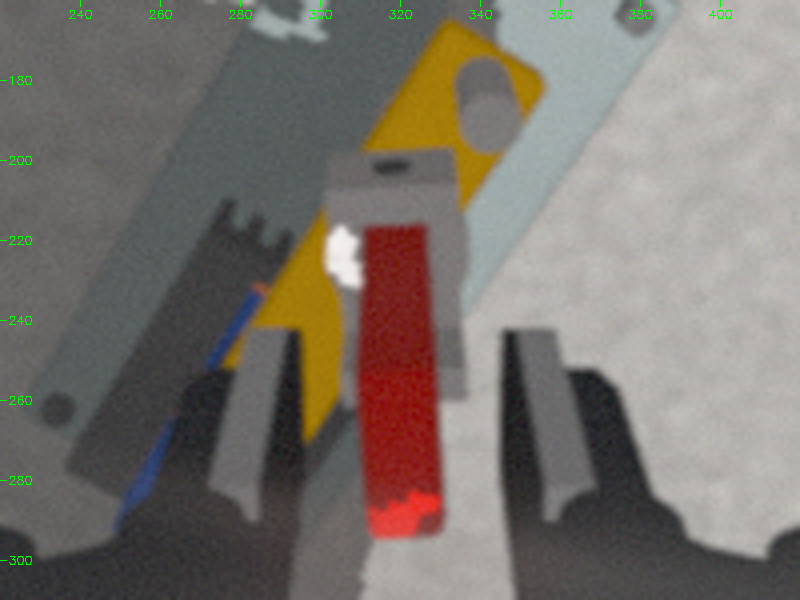

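Call:
move_arm(
  commands=[0, 0, 0, 0, 0.006, 0, 0.4, 0, 0, 0, 0, 0.003, 0, 0.4, 0, 0, 0, 0, 0, 0, 0.4],
)

```text
time_s: 24.7
position: [639.4, 147.6, 133.5]
eef_rot: [[0.953, 0.304, 0.001], [0.304, -0.953, 0.001], [0.001, -0.001, -1.0]]
contact_force: [0.4, -0.1, 1.4]
gripper_width: 0.301
```

Call:
move_arm(
  commands=[0, 0, 0, 0, 0.002, 0, 0.4, 0, 0, 0, 0, 0, 0, 0.4],
)

```text
time_s: 24.95
position: [640.0, 145.9, 133.6]
eef_rot: [[0.953, 0.304, 0.001], [0.304, -0.953, 0.001], [0.001, -0.001, -1.0]]
contact_force: [0.4, 1.9, 0.4]
gripper_width: 0.302
```

Call:
move_arm(
  commands=[0, 0, 0, 0, 0.0015, 0, 0.4, 0, 0, 0, 0, 0, 0, 0.4],
)

```text
time_s: 25.2
position: [640.5, 144.5, 133.6]
eef_rot: [[0.953, 0.304, 0.001], [0.304, -0.953, 0.001], [0.001, -0.0, -1.0]]
contact_force: [0.3, 3.5, 0.9]
gripper_width: 0.298
```

Call:
move_arm(
  commands=[0, 0, 0, 0, 0.0015, 0, 0.4, 0, 0, 0, 0, 0, 0, 0.4],
)

```text
time_s: 25.45
position: [641.0, 143.0, 133.6]
eef_rot: [[0.953, 0.304, 0.001], [0.304, -0.953, 0.001], [0.001, -0.0, -1.0]]
contact_force: [-0.1, 1.9, -0.0]
gripper_width: 0.297
```

Call:
move_arm(
  commands=[0, 0, 0, 0, 0.0015, 0, 0.4, 0, 0, 0, 0, 0, 0, 0.4],
)

```text
time_s: 25.7
position: [641.4, 141.6, 133.6]
eef_rot: [[0.953, 0.304, 0.001], [0.304, -0.953, 0.001], [0.001, -0.0, -1.0]]
contact_force: [1.0, 2.2, -0.6]
gripper_width: 0.3
```

```bash
python3 st.py;python3 - <<'E'
from plan import *
c=r.read_camera("wrist");crop(c["img"],220,160,420,310,4,"w20z")
E
```

```text
25.7 [641.37 141.55 133.57] F [ 1.03  2.18 -0.6 ] M [ 0.443 -0.104 -0.025] 0.3 j6 79.5 yaw 17.71
```

View pics/w20z.png

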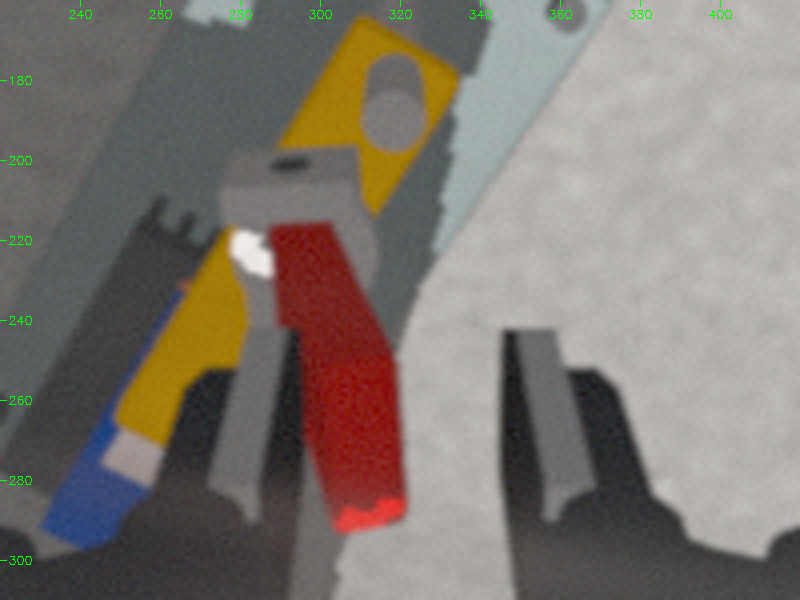

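Call:
move_arm(
  commands=[0, 0, 0, 0, 0.007, 0, 0.4, 0, 0, 0, 0, 0.0075, 0.003, 0.4, 0, 0, 0, 0, 0.0067, 0.0043, 0.4, 0, 0, 0, 0, 0, 0, 0.4],
)

```text
time_s: 26.25
position: [647.9, 120.5, 125.8]
eef_rot: [[0.953, 0.303, 0.0], [0.303, -0.953, 0.0], [0.0, -0.0, -1.0]]
contact_force: [-0.4, -0.5, -0.7]
gripper_width: 0.301
```

Call:
move_arm(
  commands=[0, 0, 0, 0, 0.0058, 0.0057, 0.4, 0, 0, 0, 0, 0, 0, 0.4],
)

```text
time_s: 26.5
position: [649.5, 115.4, 120.1]
eef_rot: [[0.953, 0.304, 0.0], [0.304, -0.953, 0.0], [0.0, -0.0, -1.0]]
contact_force: [-0.6, -0.3, -0.2]
gripper_width: 0.301
```

```bash
python3 st.py;python3 - <<'E'
from plan import *
c=r.read_camera("wrist");crop(c["img"],220,160,420,310,4,"w21z")
s=r.read_camera("scene");crop(s["img"],260,210,400,320,5,"s21")
E
```

```text
26.5 [649.54 115.45 120.1 ] F [-0.64 -0.25 -0.22] M [0.001 0.042 0.004] 0.301 j6 77.2 yaw 17.69
```

View pics/w21z.png

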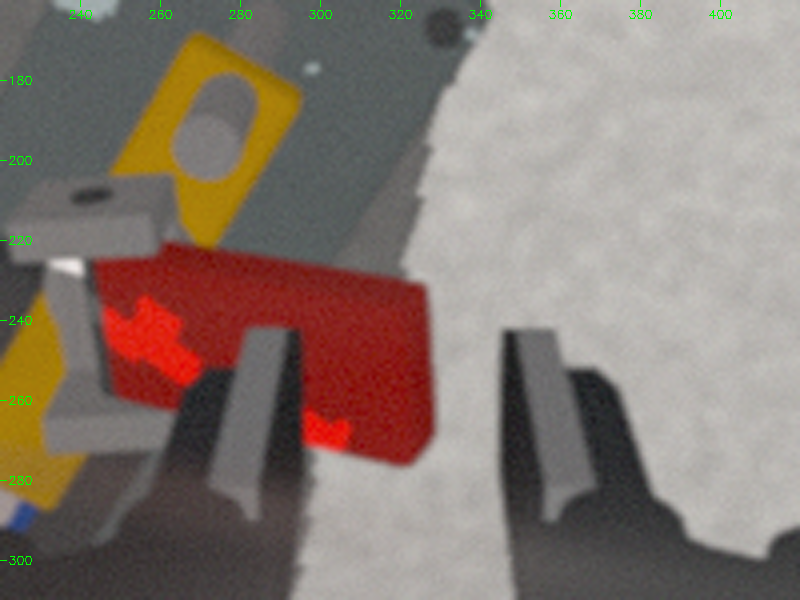

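View pics/s21.png

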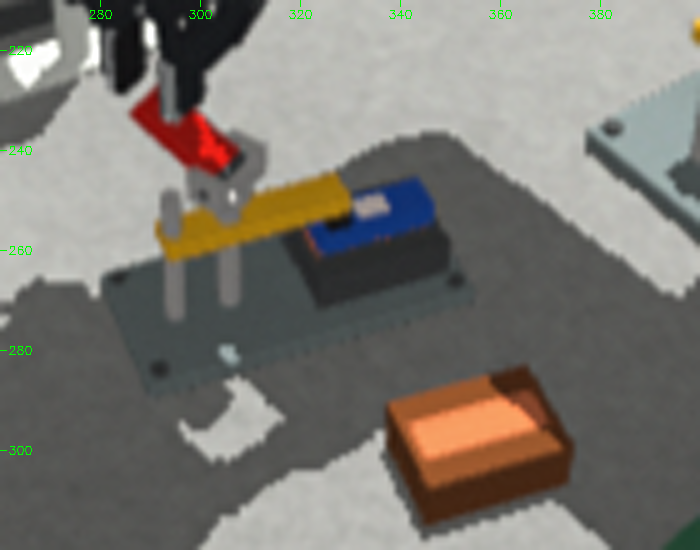

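Call:
move_arm(
  commands=[0, 0, 0, 0, 0.0045, 0.0066, 0.4, 0, 0, 0, 0, 0.002, 0.0075, 0.4, 0, 0, 0, 0, 0, 0, 0.4],
)

```text
time_s: 26.98
position: [651.9, 109.4, 106.0]
eef_rot: [[0.953, 0.304, 0.001], [0.304, -0.953, 0.001], [0.001, -0.0, -1.0]]
contact_force: [1.0, 0.1, 1.3]
gripper_width: 0.299
```

Call:
move_arm(
  commands=[0, 0, 0, 0, 0, 0.002, 0.4, 0, 0, 0, 0, 0, 0, 0.4],
)

```text
time_s: 27.22
position: [652.1, 109.5, 105.1]
eef_rot: [[0.953, 0.304, 0.002], [0.304, -0.953, 0.0], [0.002, 0.0, -1.0]]
contact_force: [0.0, -1.7, 10.5]
gripper_width: 0.295
```

Call:
move_arm(
  commands=[0, 0, 0, 0, 0, 0.002, 0.4, 0, 0, 0, 0, 0, 0, 0.4],
)

```text
time_s: 27.48
position: [652.8, 109.6, 104.3]
eef_rot: [[0.953, 0.304, 0.004], [0.304, -0.953, 0.001], [0.004, 0.001, -1.0]]
contact_force: [-1.5, -2.3, 24.4]
gripper_width: 0.3
```

```bash
python3 st.py;python3 - <<'E'
from plan import *
s=r.read_camera("scene");crop(s["img"],260,210,400,320,5,"s22")
E
```

```text
27.475 [652.77 109.61 104.26] F [-1.49 -2.3  24.39] M [0.065 0.386 0.124] 0.3 j6 76.6 yaw 17.71
```

View pics/s22.png

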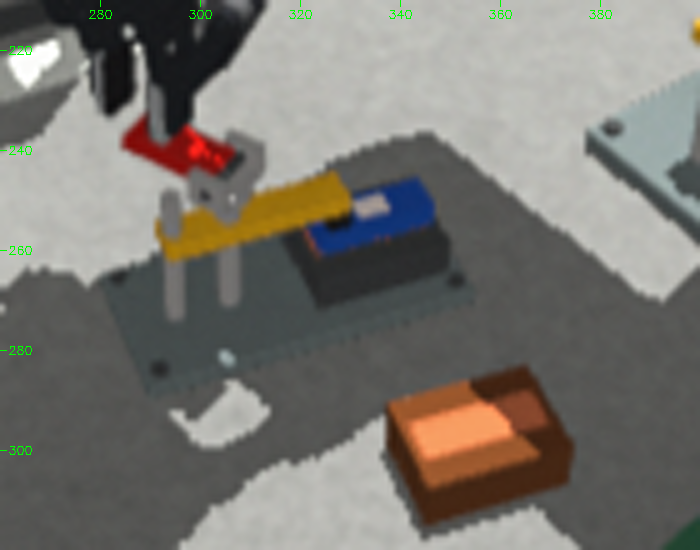

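Call:
move_arm(
  commands=[0, 0, 0, 0, 0, -0.01, 0.4, 0, 0, 0, 0, 0, -0.03, 0.4, 0, 0, 0, 0, 0, -0.05, 0.4, 0, 0, 0, 0, 0.03, -0.03, 0.4, 0, 0, 0, 0, 0, 0, 0.4],
)

```text
time_s: 28.15
position: [661.9, 79.6, 224.8]
eef_rot: [[0.953, 0.303, 0.005], [0.303, -0.953, 0.0], [0.005, 0.001, -1.0]]
contact_force: [-0.5, 0.6, -0.2]
gripper_width: 0.3
```

```bash
python3 st.py;python3 - <<'E'
from lev import *
s=r.read_camera("scene");crop(s["img"],260,210,400,320,5,"s23")
c=r.read_camera("wrist");T=pose();cv2.imwrite("pics/w23.png",c["img"][:,:,::-1])
ax=clw([30,0,0])[:2];yaw=np.radians(197.7)
yaw=np.radians(17.7)+np.pi
rs=redmask(s["img"],(275,225,312,255))
for f in np.arange(.8,1.56,.05):
    m,uv=lever_iou(s,s["img"],None,ax,yaw,f);print(round(f,2),round((m&rs).sum()/(m|rs).sum(),3),uv.mean(0).round(1))
ys,xs=np.nonzero(rs);print(xs.mean(),ys.mean(),xs.min(),xs.max(),ys.min(),ys.max())
E
```

```text
28.15 [661.94  79.57 224.82] F [-0.47  0.59 -0.16] M [-0.022 -0.027  0.01 ] 0.3 j6 74.1 yaw 17.62
0.8 0.289 [296.7 233.5]
0.85 0.298 [296.4 233.7]
0.9 0.317 [296.1 233.9]
0.95 0.331 [295.8 234.2]
1.0 0.346 [295.5 234.4]
1.05 0.386 [295.3 234.7]
1.1 0.418 [295.1 235.1]
1.15 0.451 [294.9 235.4]
1.2 0.478 [294.7 235.7]
1.25 0.513 [294.6 236.1]
1.3 0.562 [294.4 236.5]
1.35 0.597 [294.3 236.9]
1.4 0.629 [294.3 237.4]
1.45 0.65 [294.2 237.8]
1.5 0.674 [294.2 238.3]
1.55 0.701 [294.2 238.8]
294.60843373493975 238.5120481927711 285 306 232 244
```

View pics/s23.png

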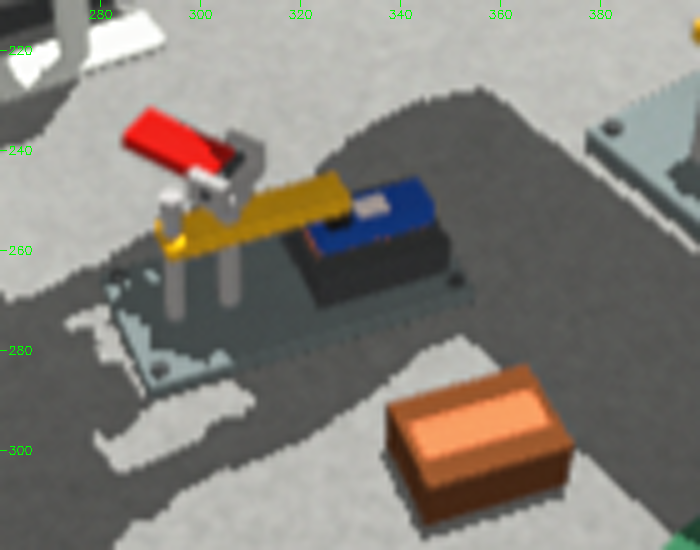

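View pics/w23.png

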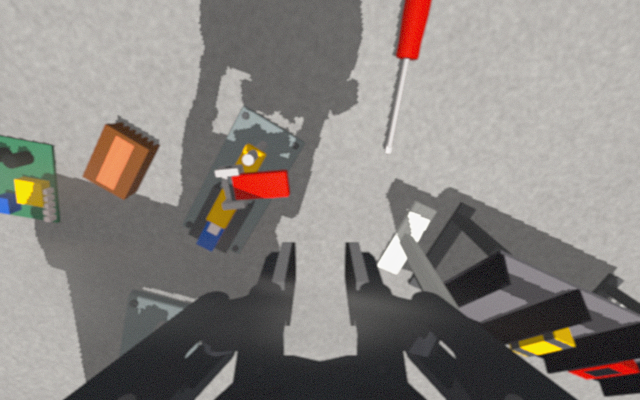

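```bash
python3 - <<'E'
from lev import *
s=r.read_camera("scene");c=r.read_camera("wrist");T=pose()
x0=c["img"];crop(x0,180,100,330,260,4,"w24z")
a,ea=tri([ray(s,(284.4,237.6)),ray(c,(289,171),T)]);b,eb=tri([ray(s,(290,231.6)),ray(c,(290,196),T)]);print(a,ea,b,eb)
ax=clw([30,0,0]);
for f in (1.2,1.3,1.4,1.5):
    d=np.array([.304,-.953,0]);u=np.sin(f)*d+np.cos(f)*np.array([0,0,1]);n=np.cos(f)*-d+np.sin(f)*np.array([0,0,1])
    p=ax+[0,0,94]+52*u+5*n; print(f,p.round(1),proj(s,[p+12*np.array([.953,.304,0]),p-12*np.array([.953,.304,0])]).round(1).tolist())
E
```

```text
[664.34178943 112.41731336  95.86946103] [np.float64(0.7248735740316636), np.float64(0.7248735740319027)] [643.43960004 105.00200225  98.88848317] [np.float64(0.3239884472320082), np.float64(0.323988447232272)]
1.2 [650.9 112.9 117.5] [[285.3, 231.5], [291.9, 226.1]]
1.3 [651.6 110.9 112.7] [[284.7, 232.6], [291.3, 227.3]]
1.4 [652.1 109.3 107.8] [[284.3, 234.0], [290.9, 228.6]]
1.5 [652.4 108.3 102.7] [[284.0, 235.4], [290.6, 230.0]]
```

View pics/w24z.png

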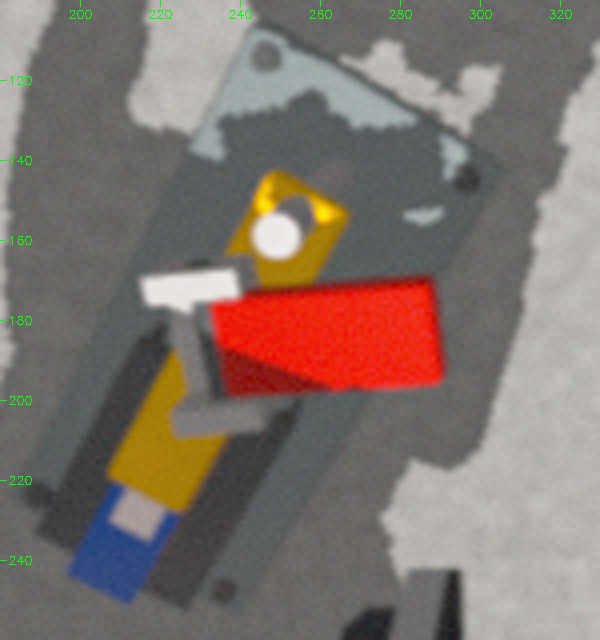

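```bash
python3 - <<'E'
from lev import *
c=r.read_camera("wrist");T=pose();z=lambda a,b:(180+a/4,100+b/4)
ct=[atz(ray(c,z(432,279),T),102.5),atz(ray(c,z(443,382),T),102.5),atz(ray(c,z(228,397),T),99.8),atz(ray(c,z(245,291),T),99.8)]
ct=np.array(ct);ax=clw([30,0,0]);
print(np.round(ct-ax,1))
def ang(v): return np.degrees(np.arctan2(v[1],v[0])).round(2)
print("tip edge",ang(ct[0]-ct[1]),"near edge",ang(ct[1]-ct[2])+90,"far edge",ang(ct[0]-ct[3])+90)
print("tool yaw",ang(T[:3,0]))
# strap edges
p=[(109,475),(185,512),(238,438),(172,433)]
q=[(68,574),(131,602),(180,513),(115,487)]
Q=np.array([atz(ray(c,z(*k),T),SEAT+14) for k in q]);print("module near end",(Rz(CL[2]).T@(Q-[CL[0],CL[1],0]).T).T.round(1))
P=np.array([atz(ray(c,z(*k),T),65.5) for k in p[:2]]);print("strap end",(Rz(CL[2]).T@(P-[CL[0],CL[1],0]).T).T.round(1))
# fit yaw by IoU
rm=redmask(c["img"],(225,160,300,205));b=[]
for d in np.arange(10,32,1.):
  for dx in np.arange(-2,2.1,1):
    for dy in np.arange(-2,2.1,1):
      m,_=lever_iou(c,c["img"],T,ax[:2]+[dx,dy],np.radians(d)+np.pi,1.5);b.append((round((m&rm).sum()/(m|rm).sum(),3),d,dx,dy))
b.sort(reverse=True);print(b[:8])
E
```

```text
[[ 31.1 -44.1 102.5]
 [  9.1 -52.8 102.5]
 [-10.2  -7.5  99.8]
 [ 15.2  -5.6  99.8]]
tip edge 21.76 near edge 23.08 far edge 22.489999999999995
tool yaw 17.74
module near end [[-75.8   8.6  45.6]
 [-74.6 -10.8  45.6]
 [-41.5 -10.5  45.6]
 [-43.7   8.5  45.6]]
strap end [[-29.7   9.2  65.5]
 [-28.9 -12.5  65.5]]
[(np.float64(0.823), np.float64(19.0), np.float64(0.0), np.float64(2.0)), (np.float64(0.821), np.float64(22.0), np.float64(-1.0), np.float64(1.0)), (np.float64(0.82), np.float64(24.0), np.float64(-2.0), np.float64(1.0)), (np.float64(0.82), np.float64(23.0), np.float64(-2.0), np.float64(1.0)), (np.float64(0.82), np.float64(22.0), np.float64(-2.0), np.float64(1.0)), (np.float64(0.82), np.float64(21.0), np.float64(-1.0), np.float64(1.0)), (np.float64(0.82), np.float64(20.0), np.float64(-1.0), np.float64(1.0)), (np.float64(0.819), np.float64(20.0), np.float64(0.0), np.float64(1.0))]
```

```bash
python3 - <<'E'
from lev import *
c=r.read_camera("wrist");R,t=downpose([637.54,156.55,135.21],np.radians(17.71));T=np.eye(4);T[:3,:3]=R;T[:3,3]=t
z=lambda a,b:(220+a/4,160+b/4)
Q=np.array([atz(ray(c,z(*k),T),146) for k in [(358,372),(436,368),(442,530),(368,537)]])
print((Q-clw([30,0,146])).round(1))
ang=lambda v:np.degrees(np.arctan2(v[1],v[0])).round(2)
print("long",ang(Q[0]-Q[3]),ang(Q[1]-Q[2]),"short",ang(Q[1]-Q[0])+90)
E
```

```text
[[  8.7   6.7   0. ]
 [ 12.   -2.    0. ]
 [ -9.4  -9.9   0. ]
 [-13.2  -1.4   0. ]]
long 20.17 20.16 short 21.08
```

```bash
python3 st.py; python3 -c "
from plant import r
print(r.hand_in())"
```

```text
28.45 [659.86  81.61 221.24] F [ 0.44  0.75 -0.79] M [ 0.034  0.022 -0.076] 0.301 j6 74.1 yaw 17.74
the job is handed in; nothing more can be done
None
```

The job is handed in at about 28.5 s of the 72 s allowed. The module is seated on the copper patch and clamped, and the lever is folded down. No verdict was reported.

**What I did**
- Took the module from the left compartment and set it on the heat sink short of the strap. I then regrasped it upright and slid it under the rubber foot.
- Turned the lever bolt about 137° clockwise, pushed the lever down to its stop, and let go. The relay, choke, board and screwdriver were not touched.

**Last checks**
- **Module:** it is flat and square, about 1.5–3 mm towards the robot from the patch centre and within about 1 mm across, against the 8 mm limit.
- **Strap force:** the twist peaked at about 0.33 N m, against about 0.14 N m while turning freely. From the given torque slope that is roughly 40–47 N, so above 5 N and below the 80 N crush limit. This is worked out from torque; I could not measure it directly.
- **Lever:** the measured tip height and the 24 N felt at the stop put it at about 1.5 rad, past the 1.3 rad needed.

**What disagreed**
- The fingertips reach only about 3 mm ahead of the reported TCP, not the 25 mm given. My first grasp closed above the module without touching it, and I repeated it about 23 mm lower.
- At the end the lever stood about 4° short of the tool's turn. About 3° of that was already there when I released it. The remaining 1–2° may be image error, or a slight loosening worth about 4–8 N.

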